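# Load the centrifuge in balance and fit the rotor lid

### The arm

A 7-joint arm with a two-finger parallel gripper is mounted at the origin on a cart in front of the work surface, level with it; the furniture and walls round the work are solid. World frame = base frame: x ahead of the robot, y to its left, z up, the work surface at z = 0. Lengths are in m, angles in rad, forces in N, time in s.
With the tool pointing down it reaches from about 0.425 to 0.875 m from the base axis. Payload 4.7 kg.
Tool frame: the origin (TCP) lies midway between the tips of the shut fingers; the grasp point (between the pads) lies grip_depth behind it (grip_depth is the distance from the TCP to the grasp point, in m); z points along the fingers, y is the line along which they close (so a half turn about z gives the same grasp; the last joint's range is limited). The gripper opens to 87 mm and grips with 3 to 60 N. Pads are 19 mm wide; open, the fingers measure 117 mm over their backs; the gripper's body (75 mm by 190 mm) begins 51 mm behind the grasp point.
Start: joints at [-1.274, 0.321, -0.07, 1.45, 0.023, 1.371, -0.057], TCP at [0.181, 0.624, 0.19] pointing down, gripper open.
Joint ranges: [-2.86, 2.86], [-0.3, 2.09], [-1.38, 1.24], [0.06, 2.45], [-1.56, 4.7], [0.09, 2.05], [-2.69, 2.69]. Speed limits (rad/s): [2.57, 2.57, 3.14, 3.14, 3.14, 3.14, 3.14].

### API

Orientations are given as a rotation vector (axis times angle).
In Python, from station import get_state, grab_frame, camera_model, job_done, grip_depth gives the robot as it stands.
- The arm moves only by the shell command python3 -m handwheel 'ROWS' [FORCE]. ROWS is JSON, a list of rows, each an object of numbers: "x", "y", "z": the shift along the world's x, y, z in cm; "ax", "ay", "az": the turn, a rotation vector about the world's x, y, z in degrees; "jaw": the finger opening in cm, from 0 to 8.7. A call has 1 to 10 rows; each row shifts and turns the commanded pose from where the row before left it; what a row does not reach is not made up. A row lasts 1/10 s, in which the tool goes at most 50 mm and 8.59 degrees, less where a joint would pass 70% of its speed; a pose out of reach is approached as far as the arm can. A call is refused whole if a number of a shift passes 5 or a number of a turn 8.59, either way. A call with a gripper value outside its range is refused whole. The fingers move at their own pace and stop on an object; FORCE is the grip in N (left out, the last holds). Time passes only in rows, so rows that do not move let the fingers close. It gives the time, the measured TCP pose, the force, the opening and the grip force at its end, in the units of the state.
- get_state(): the state, without advancing time (a new reading comes with each control period).
- grab_frame(name): name is "scene" or "side" or "wrist"; returns (picture, depth): 420x560x3 uint8, blue, green, red; 420x560 float32, m along the optical axis (not along the pixel's ray), 0 where there is no reading.
- camera_model(name): a dict with "fx", "fy", "cx", "cy" (pixels), "world_from_camera" (4x4, takes a point from camera to world coordinates). Camera axes: x right, y up, looking along -z (the intrinsics and any distortion apply to the point x, -y, -z); pixel columns grow to the right and rows downward; lengths in m; the calibration is good to about 2 mm. A picture is of the moment at which its call begins: read the wrist's pose just before it. camera_model takes no time and is no camera call; for the wrist camera it gives the pose at the moment of the call.
- job_done(): hands the job in; it is judged then, once.
The state is a dict: "time": time; "joints": joint angles; "joint_vel": joint speeds; "joint_torque": joint torques, N m; "position": TCP position; "eef_rot": TCP orientation; "contact_force": force on the tool from outside, world axes, zero at the start; "wrist_torque": the same for the moment, N m; "grip_width": finger opening in m; "grasp_force": force on a finger pad.
Only numpy, scipy, OpenCV 4.12 (cv2) and the standard library are available. Lean on these libraries where they do the work, as an engineer would, in place of code of your own. Each camera call takes 0.05 s, during which the arm holds its last target. There are 200 camera calls.

### The job

Load the open centrifuge for a balanced run: stand the two clear white-capped vials in the two white-collared buckets, which face each other, and the two brown black-capped bottles in the two black-collared ones, each right down on the bucket's floor. When all four are in, set the rotor lid on the spindle by its blue knob so that it sits level and fully down, and keep every vial and bottle upright all the while.

Things in the scene. Friction and masses are not known exactly. Their poses are not given: they have to be found in the camera images.
- white_vial_1_centre (a point): one of two like clear vials with pale blue contents and a white screw cap, upright; 75 high, body 32 diameter up to 65 above its foot, cap 18 wide, 50 g. Point on its axis, half-way up (37.5 above its foot); z is its upward axis. Grip it near the top of the body; seated, its lowest 36 stand inside the bucket. Goes in either white-collared bucket
- white_vial_2_centre (a point): one of two like clear vials with pale blue contents and a white screw cap, upright; 75 high, body 32 diameter up to 65 above its foot, cap 18 wide, 50 g. Point on its axis, half-way up (37.5 above its foot); z is its upward axis. Grip it near the top of the body; seated, its lowest 36 stand inside the bucket. Goes in either white-collared bucket
- brown_bottle_1_centre (a point): one of two like brown bottles with a printed label and a black screw cap, upright; 72 high, body 33 diameter up to 61 above its foot, cap 18 wide, 50 g. Point on its axis, half-way up (36 above its foot); z is its upward axis. Grip it near the top of the body; seated, its lowest 36 stand inside the bucket. Goes in either black-collared bucket
- brown_bottle_2_centre (a point): one of two like brown bottles with a printed label and a black screw cap, upright; 72 high, body 33 diameter up to 61 above its foot, cap 18 wide, 50 g. Point on its axis, half-way up (36 above its foot); z is its upward axis. Grip it near the top of the body; seated, its lowest 36 stand inside the bucket. Goes in either black-collared bucket
- lid_knob (a point): rotor lid, flat on the worktop: pale metal disc with blue rim, 177 diameter, 160 g, with a blue hollow knob in the middle (29 diameter, from 16 to 39 above the rim's underside; grip it there). Point on the axis in the knob, 27 above the rim's underside; z is the lid's up axis. Disc's lower face 6 above that underside; a 22 hole in it leads 29 up into the knob
- white_bucket_1_mouth (a point): one of two upright steel buckets with a white collar, hung in the centrifuge rotor 60 from its axis, sprung upright (the other white one straight across, the black ones at 90 degrees). Point at the mouth's centre, level with the collar top, about 121 above the worktop, 5 above the chamber rim; z up, x away from the rotor axis. Bore 41 wide, flared to 51, flat floor 36 below this point; collar 68 outside
- white_bucket_2_mouth (a point): one of two upright steel buckets with a white collar, hung in the centrifuge rotor 60 from its axis, sprung upright (the other white one straight across, the black ones at 90 degrees). Point at the mouth's centre, level with the collar top, about 121 above the worktop, 5 above the chamber rim; z up, x away from the rotor axis. Bore 41 wide, flared to 51, flat floor 36 below this point; collar 68 outside
- black_bucket_1_mouth (a point): one of two upright steel buckets with a black collar, hung in the centrifuge rotor 60 from its axis, sprung upright (the other black one straight across, the white ones at 90 degrees). Point at the mouth's centre, level with the collar top, about 121 above the worktop, 5 above the chamber rim; z up, x away from the rotor axis. Bore 41 wide, flared to 51, flat floor 36 below this point; collar 68 outside
- black_bucket_2_mouth (a point): one of two upright steel buckets with a black collar, hung in the centrifuge rotor 60 from its axis, sprung upright (the other black one straight across, the white ones at 90 degrees). Point at the mouth's centre, level with the collar top, about 121 above the worktop, 5 above the chamber rim; z up, x away from the rotor axis. Bore 41 wide, flared to 51, flat floor 36 below this point; collar 68 outside
- spindle (a point): spindle shoulder amid the four buckets, on the rotor axis: 32 diameter, about 167 above the worktop, 7 above seated vials; carries the lid. Point: its centre, z up; a nose stands 22 above it (16 wide, tapering to 6). Lid seated: knob point 21 above this. Rotor turns about z (drag 0.25 N m), stays where left. Hood stands open on the far side: hinge 140 off, leans back, 340 high
Things that resemble listed ones, but are neither listed nor needed, are in the scene too. What is shaped like the part that bears white_vial_1_centre but red is not meant.

How it is judged:
On the way:
1. all four vials and bottles stand seated in buckets of their own colour, in balance, with the lid not yet on the spindle (((horizontal distance between white_vial_1_centre and white_bucket_1_mouth below 0.01 m and z of white_vial_1_centre in the frame of white_bucket_1_mouth below 0.007 m and angle between each of white_vial_1_centre, white_vial_2_centre's own z axis and vertical below 0.2 rad and horizontal distance between white_vial_2_centre and white_bucket_2_mouth below 0.01 m and z of white_vial_2_centre in the frame of white_bucket_2_mouth below 0.007 m) or (horizontal distance between white_vial_1_centre and white_bucket_2_mouth below 0.01 m and z of white_vial_1_centre in the frame of white_bucket_2_mouth below 0.007 m and angle between each of white_vial_1_centre, white_vial_2_centre's own z axis and vertical below 0.2 rad and horizontal distance between white_vial_2_centre and white_bucket_1_mouth below 0.01 m and z of white_vial_2_centre in the frame of white_bucket_1_mouth below 0.007 m)) and ((horizontal distance between brown_bottle_1_centre and black_bucket_1_mouth below 0.01 m and z of brown_bottle_1_centre in the frame of black_bucket_1_mouth below 0.007 m and angle between each of brown_bottle_1_centre, brown_bottle_2_centre's own z axis and vertical below 0.2 rad and horizontal distance between brown_bottle_2_centre and black_bucket_2_mouth below 0.01 m and z of brown_bottle_2_centre in the frame of black_bucket_2_mouth below 0.007 m) or (horizontal distance between brown_bottle_1_centre and black_bucket_2_mouth below 0.01 m and z of brown_bottle_1_centre in the frame of black_bucket_2_mouth below 0.007 m and angle between each of brown_bottle_1_centre, brown_bottle_2_centre's own z axis and vertical below 0.2 rad and horizontal distance between brown_bottle_2_centre and black_bucket_1_mouth below 0.01 m and z of brown_bottle_2_centre in the frame of black_bucket_1_mouth below 0.007 m)) and distance between lid_knob and spindle above 0.04 m), for 0.2 s.
At the end, for the whole second after the job is handed in: Vials in white-collared and bottles in black-collared buckets, one each, seated (within 10 mm of the bucket axis, centre at most 7 mm above the mouth, tilt under 0.2 rad); lid on the spindle within 8 mm, fully down within 6 mm, level (0.08 rad); all released and at rest (((horizontal distance between white_vial_1_centre and white_bucket_1_mouth below 0.01 m and z of white_vial_1_centre in the frame of white_bucket_1_mouth below 0.007 m and angle between each of white_vial_1_centre, white_vial_2_centre's own z axis and vertical below 0.2 rad and horizontal distance between white_vial_2_centre and white_bucket_2_mouth below 0.01 m and z of white_vial_2_centre in the frame of white_bucket_2_mouth below 0.007 m) or (horizontal distance between white_vial_1_centre and white_bucket_2_mouth below 0.01 m and z of white_vial_1_centre in the frame of white_bucket_2_mouth below 0.007 m and angle between each of white_vial_1_centre, white_vial_2_centre's own z axis and vertical below 0.2 rad and horizontal distance between white_vial_2_centre and white_bucket_1_mouth below 0.01 m and z of white_vial_2_centre in the frame of white_bucket_1_mouth below 0.007 m)) and ((horizontal distance between brown_bottle_1_centre and black_bucket_1_mouth below 0.01 m and z of brown_bottle_1_centre in the frame of black_bucket_1_mouth below 0.007 m and angle between each of brown_bottle_1_centre, brown_bottle_2_centre's own z axis and vertical below 0.2 rad and horizontal distance between brown_bottle_2_centre and black_bucket_2_mouth below 0.01 m and z of brown_bottle_2_centre in the frame of black_bucket_2_mouth below 0.007 m) or (horizontal distance between brown_bottle_1_centre and black_bucket_2_mouth below 0.01 m and z of brown_bottle_1_centre in the frame of black_bucket_2_mouth below 0.007 m and angle between each of brown_bottle_1_centre, brown_bottle_2_centre's own z axis and vertical below 0.2 rad and horizontal distance between brown_bottle_2_centre and black_bucket_1_mouth below 0.01 m and z of brown_bottle_2_centre in the frame of black_bucket_1_mouth below 0.007 m)) and horizontal distance between lid_knob and spindle below 0.008 m and z of lid_knob in the frame of spindle below 0.027 m and angle between lid_knob's own z axis and vertical below 0.08 rad and linear speed of each of white_vial_1, white_vial_2, brown_bottle_1, brown_bottle_2, rotor_lid below 0.02 m/s); the robot touches nothing.
It fails at once if a vial or bottle is tipped over (more than 50 degrees) (angle between any of white_vial_1_centre, white_vial_2_centre, brown_bottle_1_centre, brown_bottle_2_centre's own z axis and vertical above 0.87 rad).
It also fails if it takes over 141 s, if anything falls off the work surface, if the arm or the gripper's body presses on something with over 40 N, if the wrist force passes 120 N, or if a joint passes its speed limit or range.

## Working session

There is one attempt and no reset: what is moved stays moved. The work goes in short steps, Python scripts to look and compute and a shell command to move; the robot and the scene stay as the last step left them, time stands still between calls to the robot, and variables do not carry over. Pictures are saved under pics/ and viewed, at most 18 in all, crops included, and the job is handed in when it is done.

```bash
mkdir -p pics
cat > h.py <<'E'
import numpy as np, cv2
from station import *
def shot(n,f=None):
    m=camera_model(n); im,d=grab_frame(n)
    if f: cv2.imwrite('pics/'+f,im)
    return im,d,m
def cloud(d,m):
    v,u=np.indices(d.shape)
    P=np.stack([(u-m['cx'])/m['fx']*d,-(v-m['cy'])/m['fy']*d,-d],-1)
    T=np.array(m['world_from_camera'])
    W=P@T[:3,:3].T+T[:3,3]; W[d==0]=np.nan
    return W
E
python3 - <<'E'
from h import *
s=get_state();print({k:np.round(s[k],3) for k in s}); print(grip_depth)
for n in('scene','side','wrist'):
    im,d,m=shot(n,n+'0.png'); np.save(n+'0.npy',cloud(d,m)); print(n,np.round(m['world_from_camera'],3).tolist(),{k:m[k] for k in m if k!='world_from_camera'})
E
```

```text
{'time': np.float64(0.0), 'joints': array([-1.274,  0.322, -0.07 ,  1.452,  0.023,  1.371, -0.057]), 'joint_vel': array([-0.001, -0.   , -0.002, -0.   ,  0.001,  0.001,  0.001]), 'joint_torque': array([-0.0000e+00, -4.9128e+01, -4.0400e-01, -3.1254e+01, -6.4000e-02,
        4.4000e-02,  0.0000e+00]), 'position': array([0.181, 0.624, 0.189]), 'eef_rot': array([-4.43e-01, -3.11e+00,  3.00e-03]), 'contact_force': array([-0.428, -0.28 ,  0.386]), 'wrist_torque': array([ 0.024, -0.012,  0.002]), 'grasp_force': np.float64(0.0), 'grip_width': np.float64(0.087)}
0.0187
scene [[0.948, -0.285, 0.14, 0.741], [0.317, 0.83, -0.459, -0.573], [0.014, 0.479, 0.877, 1.286], [0.0, 0.0, 0.0, 1.0]] {'fx': 486.5742802490266, 'fy': 486.5742802490266, 'cx': 278.4277919911312, 'cy': 208.2713027473936}
side [[0.935, 0.243, -0.259, 0.275], [-0.355, 0.601, -0.716, -0.831], [-0.018, 0.762, 0.648, 0.879], [0.0, 0.0, 0.0, 1.0]] {'fx': 455.5017242008119, 'fy': 455.5017242008119, 'cx': 279.4394950322132, 'cy': 207.37864822321035}
wrist [[0.279, -0.927, -0.25, 0.113], [0.96, 0.269, 0.074, 0.645], [-0.002, -0.261, 0.965, 0.383], [0.0, 0.0, 0.0, 1.0]] {'fx': 314.2214607348595, 'fy': 314.2214607348595, 'cx': 276.7094373621918, 'cy': 209.26798742329217}
```

View pics/scene0.png

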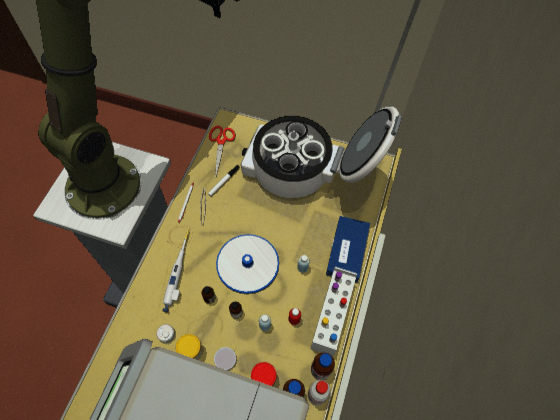

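View pics/side0.png

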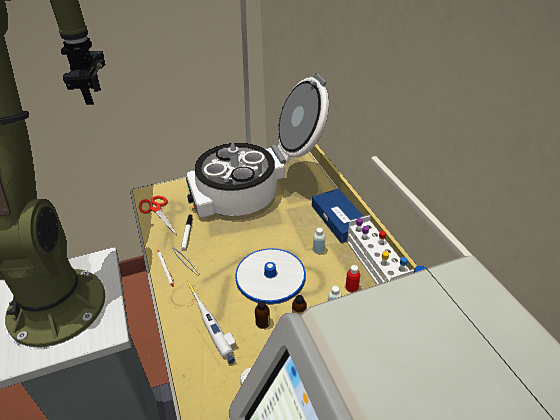

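Scene view: white-capped vials are at (304,263) and (265,321). The red-capped one at (295,316) is the decoy. The brown bottles are at (208,295) and (236,310), the lid knob at (248,260). White collars are at (273,142) and (312,149), black ones at (297,130) and (288,161). I'll confirm this in an enlarged crop and measure.

Run:
```python
from h import *
im=cv2.imread('pics/scene0.png'); W=np.load('scene0.npy')
a=cv2.resize(im[240:345,180:340],None,fx=5,fy=5,interpolation=2)[:525,:800]
b=cv2.resize(im[105:205,230:350],None,fx=5,fy=5,interpolation=2)
cv2.imwrite('pics/c1.png',a); cv2.imwrite('pics/c2.png',b)
for n,(u,v) in dict(wA=(304,263),wB=(265,321),bA=(208,295),bB=(236,310),red=(295,316),lid=(248,260)).items():
    w=W[v-16:v+17,u-16:u+17].reshape(-1,3); w=w[np.isfinite(w[:,0])]
    if n=='lid': w=w[w[:,2]>0.022]
    else: w=w[(w[:,2]>0.025)]
    zt=np.percentile(w[:,2],98); t=w[w[:,2]>zt-.01] if n!='lid' else w
    print(n,len(w),np.round(zt,3),'top',np.round(np.median(t,0),3),'bbox',np.round(w.min(0),3),np.round(w.max(0),3))
w=W[100:205,225:350].reshape(-1,3); w=w[np.isfinite(w[:,0])]
for z0,z1 in((.11,.13),(.15,.2)):
    q=w[(w[:,2]>z0)&(w[:,2]<z1)]; print(z0,len(q),q.min(0).round(3),q.max(0).round(3),np.median(q,0).round(3))
for u,v in((273,142),(312,149),(297,130),(288,161),(292,148)): print(u,v,W[v,u].round(3))
```

```text
wA 145 0.079 top [ 0.661 -0.062  0.076] bbox [ 0.645 -0.079  0.025] [ 0.676 -0.05   0.081]
wB 148 0.079 top [ 0.613 -0.251  0.074] bbox [ 0.598 -0.267  0.025] [ 0.629 -0.235  0.08 ]
bA 153 0.075 top [ 0.446 -0.227  0.072] bbox [ 0.432 -0.243  0.026] [ 0.463 -0.211  0.078]
bB 158 0.075 top [ 0.53  -0.242  0.072] bbox [ 0.514 -0.258  0.025] [ 0.546 -0.225  0.077]
red 146 0.078 top [ 0.682 -0.21   0.074] bbox [ 0.666 -0.225  0.025] [ 0.698 -0.196  0.08 ]
lid 104 0.044 top [ 0.51  -0.102  0.039] bbox [ 0.496 -0.114  0.022] [ 0.524 -0.085  0.044]
0.11 2899 [0.41  0.129 0.11 ] [0.678 0.366 0.13 ] [0.542 0.242 0.117]
0.15 345 [0.512 0.133 0.15 ] [0.717 0.286 0.2  ] [0.687 0.221 0.17 ]
273 142 [0.462 0.263 0.092]
312 149 [0.581 0.275 0.094]
297 130 [0.517 0.331 0.091]
288 161 [0.527 0.208 0.098]
292 148 [0.529 0.238 0.124]
```

View pics/c1.png

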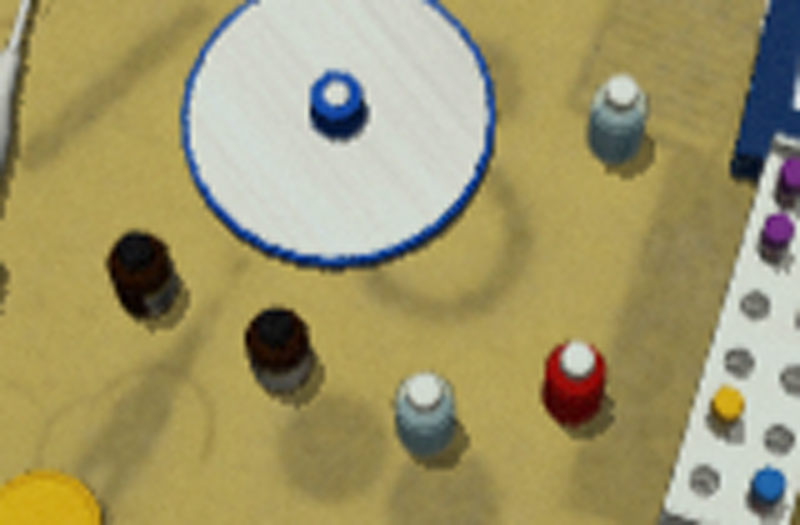

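View pics/c2.png

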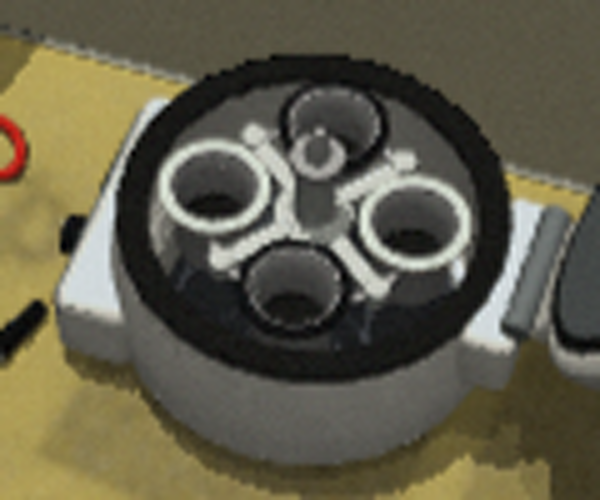

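Crop confirms that the vial at (295,316) has a red body, so it is excluded. The clear vials are at (304,263) and (265,321). In the crop the white collars are left and right, the black ones top and bottom.

```bash
cat >> h.py <<'E'
def ray(m,u,v,z):
    T=np.array(m['world_from_camera']); d=T[:3,:3]@np.array([(u-m['cx'])/m['fx'],-(v-m['cy'])/m['fy'],-1]); o=T[:3,3]
    return o+d*(z-o[2])/d[2]
def R(): 
    from scipy.spatial.transform import Rotation as r
    return r.from_rotvec(get_state()['eef_rot']).as_matrix()
def say():
    s=get_state(); Rm=R(); y=Rm[:,1]; print('t',round(float(s['time']),2),'tcp',np.round(s['position'],4),'z',Rm[:,2].round(3),'yaw of closing',round(np.degrees(np.arctan2(y[1],y[0])),1),'w',round(float(s['grip_width']),4),'f',np.round(s['contact_force'],1),'j',np.round(s['joints'],2))
E
python3 - <<'E'
from h import *
m=camera_model('scene'); 
for c in((215,187),(415,224.5),(332,128),(295,290)):
    print(c,ray(m,(c[0]+.5)/5-.5+230,(c[1]+.5)/5-.5+105,.121).round(4))
W=np.load('scene0.npy'); 
for u,v in((140,350),(170,352),(230,370),(300,400),(320,362),(340,330)): print(u,v,W[v,u].round(3))
w=W[300:].reshape(-1,3); q=w[(w[:,2]>.12)]; print(q.max(0),q.min(0))
w=W[100:200,330:420].reshape(-1,3); q=w[(w[:,2]>.13)]; 
for a in (.15,.2,.25,.3): k=q[abs(q[:,2]-a)<.02]; print(a,k.min(0).round(3),k.max(0).round(3))
say()
E
```

```text
(215, 187) [0.4676 0.2422 0.121 ]
(415, 224.5) [0.5868 0.2549 0.121 ]
(332, 128) [0.5197 0.3063 0.121 ]
(295, 290) [0.5346 0.1882 0.121 ]
140 350 [ 0.427 -0.451  0.308]
170 352 [ 0.485 -0.436  0.309]
230 370 [ 0.567 -0.385 -0.   ]
300 400 [ 0.754 -0.439  0.309]
320 362 [ 0.775 -0.321  0.131]
340 330 [ 0.804 -0.213  0.059]
[ 0.84190001 -0.17179913  1.08335888] [ 0.33434164 -0.59056495  0.120411  ]
0.15 [0.66  0.139 0.13 ] [0.841 0.523 0.17 ]
0.2 [0.694 0.113 0.18 ] [0.841 0.482 0.22 ]
0.25 [0.72  0.083 0.23 ] [0.841 0.424 0.27 ]
0.3 [0.746 0.052 0.28 ] [0.841 0.346 0.32 ]
t 0.15 tcp [0.1813 0.6237 0.1888] z [-0.    -0.001 -1.   ] yaw of closing 73.8 w 0.0874 f [-0.2  0.3  0.3] j [-1.27  0.32 -0.07  1.45  0.02  1.37 -0.06]
```

```bash
python3 -m handwheel '[{"x":2,"y":-2,"z":3,"az":2.3},{"x":2,"y":-3,"z":2.5,"az":2.3},{"x":2.5,"y":-3.5,"z":2.5,"az":2.3},{"x":3,"y":-3.5,"z":2,"az":2.3},{"x":3,"y":-3.5,"z":2,"az":2.3},{"x":3,"y":-3.5,"z":1,"az":2.3},{"x":3,"y":-3.5,"az":2.3},{"x":3,"y":-3.5,"az":2.3},{"x":3,"y":-3.5,"az":2.3},{"x":3,"y":-3.5,"az":2}]'; python3 -m handwheel '[{"x":2.5,"y":-4},{}]'; python3 -c "
from h import *
say(); shot('wrist','w1.png')"
```

```text
t 0.15 tcp [0.1813 0.6237 0.1888] z [-0.    -0.001 -1.   ] yaw of closing 73.8 w 0.0874 f [-0.2  0.3  0.3] j [-1.27  0.32 -0.07  1.45  0.02  1.37 -0.06]validation failed for argument at $[0]...
validation failed for argument at $[0]...
```

View pics/w1.png

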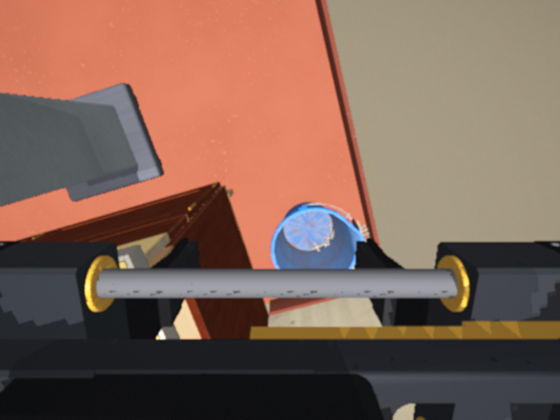

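The wrist view shows floor and a bucket, so the move was refused and nothing moved. I'll test the row format with all keys given.

```bash
python3 -m handwheel '[{"x":2,"y":-2,"z":3,"ax":0,"ay":0,"az":2.3,"jaw":8.7}]'; python3 -m handwheel -h | head -20
```

```text
time: 0.3
position: [0.196, 0.6035, 0.2145]
eef_rot: [-0.367, -3.115, 0.013]
contact_force: [-0.7, 0.5, 0.5]
grip_width: 0.0871
grasp_force: 0.0invalid input: not JSON, or not a number
```

```bash
python3 -m handwheel '[{"x":2,"y":-3,"z":2.5,"az":2.3,"jaw":8.7}]' ; python3 -m handwheel '[{"x":2,"y":-3,"z":2.5,"ax":0,"ay":0,"az":2.3}]'
```

```text
validation failed for argument at $[0]...
validation failed for argument at $[0]...
```

```bash
python3 -m handwheel '[{"x":2.5,"y":-3,"z":2.5,"ax":0,"ay":0,"az":2,"jaw":8.7},{"x":2.5,"y":-3,"z":2.5,"ax":0,"ay":0,"az":2,"jaw":8.7},{"x":2.8,"y":-3.5,"z":2,"ax":0,"ay":0,"az":2,"jaw":8.7},{"x":2.8,"y":-3.5,"z":1.5,"ax":0,"ay":0,"az":2,"jaw":8.7},{"x":2.8,"y":-3.5,"z":1.5,"ax":0,"ay":0,"az":2,"jaw":8.7},{"x":3,"y":-3.8,"z":0,"ax":0,"ay":0,"az":2,"jaw":8.7},{"x":3,"y":-3.8,"z":0,"ax":0,"ay":0,"az":2,"jaw":8.7},{"x":3,"y":-3.8,"z":0,"ax":0,"ay":0,"az":2,"jaw":8.7},{"x":3,"y":-3.8,"z":0,"ax":0,"ay":0,"az":2,"jaw":8.7},{"x":2.6,"y":-3.7,"z":0,"ax":0,"ay":0,"az":2,"jaw":8.7}]'; python3 -m handwheel '[{"x":0,"y":0,"z":0,"ax":0,"ay":0,"az":0,"jaw":8.7},{"x":0,"y":0,"z":0,"ax":0,"ay":0,"az":0,"jaw":8.7}]' >/dev/null; python3 -c "
from h import *
say(); im,d,m=shot('wrist','w2.png'); np.save('w2.npy',cloud(d,m)); say()"
```

```text
time: 1.3
position: [0.4826, 0.248, 0.3196]
eef_rot: [-0.168, 3.137, 0.0]
contact_force: [0.6, 0.2, 1.1]
grip_width: 0.0869
grasp_force: 0.0
t 1.5 tcp [0.4818 0.2491 0.3196] z [-0.  0. -1.] yaw of closing 95.9 w 0.087 f [-0.3  0.6  0.2] j [-0.76  0.06  0.25  1.51 -0.01  1.58  1.16]
t 1.55 tcp [0.481  0.2508 0.3195] z [-0.001  0.001 -1.   ] yaw of closing 96.1 w 0.0869 f [0.  0.7 0.4] j [-0.76  0.06  0.25  1.51 -0.01  1.58  1.16]
```

View pics/w2.png

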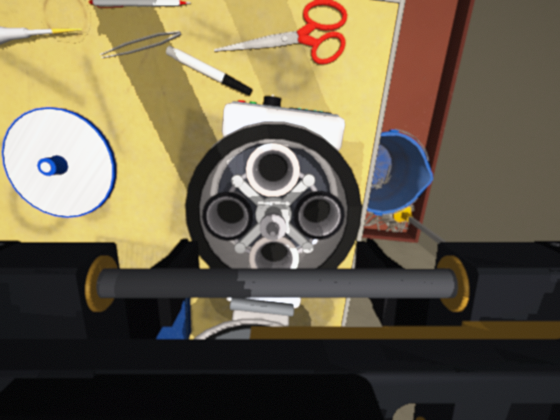

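Run:
```python
from h import *
m=camera_model('wrist')
for u,v in((272.5,170),(228,215.5),(320,215),(273.5,258)): print(u,v,ray(m,u,v,.121).round(4))
W=np.load('w2.npy'); im=cv2.imread('pics/w2.png')
w=W.reshape(-1,3); k=np.isfinite(w[:,0])&(w[:,0]<.62)&(w[:,0]>.4)&(w[:,1]>.13)&(w[:,1]<.37)
q=w[k]; c=im.reshape(-1,3)[k].astype(int)
for lo,hi in((.114,.128),):
    s=(q[:,2]>lo)&(q[:,2]<hi)&(c.min(1)>170); print(s.sum(),np.median(q[s],0))
s=(q[:,2]>.15)&(q[:,2]<.2)
print('spindle',s.sum(),np.median(q[s],0).round(4),q[s].min(0).round(3),q[s].max(0).round(3))
```

```text
272.5 170 [0.4651 0.2447 0.121 ]
228 215.5 [0.5303 0.1932 0.121 ]
320 215 [0.5169 0.3122 0.121 ]
273.5 258 [0.5835 0.2582 0.121 ]
1664 [0.48614089 0.24752803 0.1201293 ]
spindle 591 [0.5228 0.2491 0.1667] [0.51  0.234 0.157] [0.542 0.265 0.19 ]
```

```bash
python3 -m handwheel '[{"x":0,"y":-5,"z":0,"ax":0,"ay":0,"az":0,"jaw":8.7},{"x":0,"y":-5,"z":0,"ax":0,"ay":0,"az":0,"jaw":8.7},{"x":0,"y":-5,"z":0,"ax":0,"ay":0,"az":0,"jaw":8.7},{"x":0,"y":-5,"z":0,"ax":0,"ay":0,"az":0,"jaw":8.7},{"x":3,"y":-2.3,"z":-3,"ax":0,"ay":0,"az":0,"jaw":8.7},{"x":3,"y":-2.3,"z":-3,"ax":0,"ay":0,"az":0,"jaw":8.7},{"x":3,"y":-2.3,"z":-3,"ax":0,"ay":0,"az":0,"jaw":8.7},{"x":3,"y":-2.3,"z":-3,"ax":0,"ay":0,"az":0,"jaw":8.7},{"x":3,"y":-2.3,"z":-3,"ax":0,"ay":0,"az":0,"jaw":8.7},{"x":3,"y":0,"z":-2,"ax":0,"ay":0,"az":0,"jaw":8.7}]'; python3 -m handwheel '[{"x":0,"y":0,"z":0,"ax":0,"ay":0,"az":0,"jaw":8.7},{"x":0,"y":0,"z":0,"ax":0,"ay":0,"az":0,"jaw":8.7}]' >/dev/null; python3 -c "
from h import *
say(); im,d,m=shot('wrist','w3.png'); W=cloud(d,m);np.save('w3.npy',W); say()
w=W.reshape(-1,3); p=get_state()['position']; k=(w[:,2]>.067)&(w[:,2]<.085)&(np.hypot(w[:,0]-p[0],w[:,1]-p[1])<.035)
print(k.sum(),np.median(w[k],0).round(4),w[k].min(0).round(4),w[k].max(0).round(4))"
```

```text
time: 2.55
position: [0.6611, -0.0671, 0.1469]
eef_rot: [0.163, -3.134, 0.002]
contact_force: [0.3, -0.7, 0.8]
grip_width: 0.0873
grasp_force: 0.0
t 2.75 tcp [ 0.661  -0.0623  0.1482] z [-0.003  0.    -1.   ] yaw of closing 96.3 w 0.0867 f [ 0.4  0.4 -0.6] j [-0.36  0.41  0.56  1.48 -0.22  1.31  1.89]
t 2.8 tcp [ 0.6612 -0.0627  0.1498] z [-0.001  0.001 -1.   ] yaw of closing 96.3 w 0.087 f [-0.7  0.8  0.5] j [-0.36  0.41  0.56  1.48 -0.22  1.31  1.89]
319 [ 0.6582 -0.0603  0.0742] [ 0.6503 -0.0688  0.0671] [ 0.6675 -0.0514  0.0764]
```

View pics/w3.png

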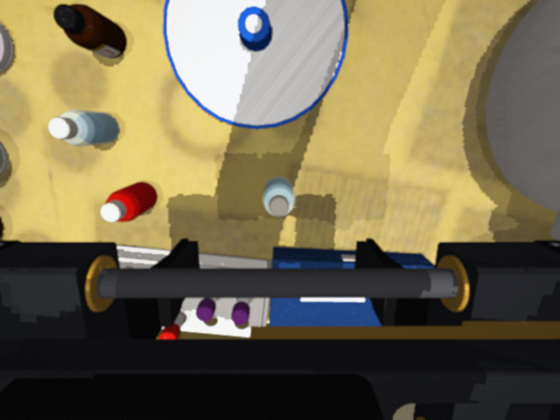

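Wrist view: the clear vial cap is at (278,204), nearly under the TCP, with an offset of about (-2,+2) mm. The red one is well away at (128,203). I'll descend and grip.

```bash
python3 -m handwheel '[{"x":-0.2,"y":0.2,"z":-2,"ax":0,"ay":0,"az":0,"jaw":8.7},{"x":0,"y":0,"z":-3,"ax":0,"ay":0,"az":0,"jaw":8.7},{"x":0,"y":0,"z":-3,"ax":0,"ay":0,"az":0,"jaw":8.7},{"x":0,"y":0,"z":-2,"ax":0,"ay":0,"az":0,"jaw":8.7},{"x":0,"y":0,"z":-1,"ax":0,"ay":0,"az":0,"jaw":8.7},{"x":0,"y":0,"z":0,"ax":0,"ay":0,"az":0,"jaw":8.7},{"x":0,"y":0,"z":0,"ax":0,"ay":0,"az":0,"jaw":2.5},{"x":0,"y":0,"z":0,"ax":0,"ay":0,"az":0,"jaw":2.5},{"x":0,"y":0,"z":0,"ax":0,"ay":0,"az":0,"jaw":2.5},{"x":0,"y":0,"z":0,"ax":0,"ay":0,"az":0,"jaw":2.5}]' 20;  python3 -m handwheel '[{"x":0,"y":0,"z":0,"ax":0,"ay":0,"az":0,"jaw":2.5},{"x":0,"y":0,"z":0,"ax":0,"ay":0,"az":0,"jaw":2.5},{"x":0,"y":0,"z":0,"ax":0,"ay":0,"az":0,"jaw":2.5},{"x":0,"y":0,"z":0,"ax":0,"ay":0,"az":0,"jaw":2.5}]'
```

```text
time: 3.8
position: [0.66, -0.0629, 0.0406]
eef_rot: [-0.167, 3.136, 0.0]
contact_force: [0.1, 0.9, -0.2]
grip_width: 0.0631
grasp_force: 0.0
time: 4.2
position: [0.6594, -0.0629, 0.0396]
eef_rot: [0.167, -3.137, -0.0]
contact_force: [-0.5, 0.2, -0.1]
grip_width: 0.0312
grasp_force: 0.0
```

```bash
python3 -m handwheel '[{"x":0,"y":0,"z":0,"ax":0,"ay":0,"az":0,"jaw":2},{"x":0,"y":0,"z":0,"ax":0,"ay":0,"az":0,"jaw":2},{"x":0,"y":0,"z":0,"ax":0,"ay":0,"az":0,"jaw":2},{"x":0,"y":0,"z":0,"ax":0,"ay":0,"az":0,"jaw":2}]'; python3 -c "
from h import *
say()"
```

```text
time: 4.6
position: [0.6594, -0.0627, 0.0397]
eef_rot: [-0.167, 3.137, 0.0]
contact_force: [-0.6, -0.0, -1.1]
grip_width: 0.0205
grasp_force: 0.1
t 4.6 tcp [ 0.6594 -0.0627  0.0397] z [ 0.  0. -1.] yaw of closing 96.1 w 0.0205 f [-0.6 -0.  -1.1] j [-0.35  0.49  0.53  1.6  -0.27  1.12  1.92]
```

```bash
python3 -c "
from h import *
shot('wrist','w4.png'); im,d,m=shot('side','s4.png')
i=cv2.imread('pics/s4.png'); j=cv2.imread('pics/w4.png')
cv2.imwrite('pics/m4.png',np.hstack([cv2.resize(i[180:320,240:400],None,fx=2.4,fy=2.4),cv2.resize(j[100:293,150:400],(400,336))]))"
```

```text
(no output)
```

View pics/m4.png

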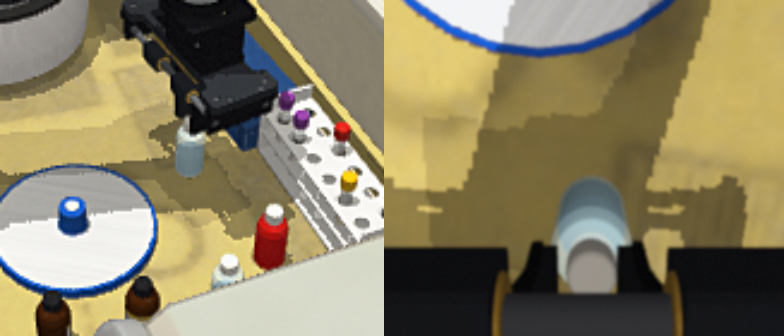

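The vial still stands at wrist crop (590,240). The fingers look to be beside its cap and not round its body, so I'll check where the pads project and where the vial is.

Run:
```python
from h import *
im,d,m=shot('wrist'); W=cloud(d,m); s=get_state(); p=s['position']; Rm=R()
T=np.linalg.inv(np.array(m['world_from_camera']))
def proj(q):
    c=T[:3,:3]@q+T[:3,3]; return np.round([m['cx']+m['fx']*c[0]/-c[2],m['cy']-m['fy']*c[1]/-c[2],-c[2]],3)
print('tcp',proj(p),'grasp',proj(p-.0187*Rm[:,2]),'pad edge',proj(p-.0187*Rm[:,2]+.016*Rm[:,1]))
w=W.reshape(-1,3)
for a,b in((.02,.06),(.067,.085)):
    k=(w[:,2]>a)&(w[:,2]<b)&(np.hypot(w[:,0]-.655,w[:,1]+.06)<.04); print(k.sum(),np.median(w[k],0).round(4),w[k].min(0).round(4),w[k].max(0).round(4))
im2,d2,m2=shot('side'); W2=cloud(d2,m2).reshape(-1,3)
k=(W2[:,2]>.015)&(W2[:,2]<.12)&(np.hypot(W2[:,0]-.655,W2[:,1]+.06)<.045)
q=W2[k]
for z in np.arange(.02,.12,.01):
    h=q[abs(q[:,2]-z)<.005]; 
    if len(h): print(z.round(3),len(h),h.min(0).round(3)[:2],h.max(0).round(3)[:2])
say()
```

```text
tcp [2.75593e+02 2.37024e+02 2.06000e-01] grasp [2.75488e+02 2.47818e+02 1.88000e-01] pad edge [3.02187e+02 2.47804e+02 1.88000e-01]
1271 [ 0.6474 -0.0629  0.0516] [ 0.643  -0.0765  0.02  ] [ 0.6696 -0.0457  0.06  ]
1173 [ 0.6543 -0.0612  0.0746] [ 0.6459 -0.0821  0.0671] [ 0.6656 -0.0443  0.085 ]
0.02 32 [ 0.645 -0.079] [ 0.671 -0.061]
0.03 34 [ 0.645 -0.08 ] [ 0.67  -0.059]
0.04 35 [ 0.645 -0.08 ] [ 0.675 -0.058]
0.05 43 [ 0.645 -0.079] [ 0.677 -0.053]
0.06 37 [ 0.647 -0.077] [ 0.673 -0.054]
0.07 21 [ 0.65  -0.083] [ 0.663 -0.048]
0.08 36 [ 0.649 -0.085] [ 0.665 -0.049]
0.09 32 [ 0.648 -0.086] [ 0.665 -0.048]
0.1 18 [ 0.647 -0.086] [ 0.662 -0.049]
0.11 8 [ 0.652 -0.089] [ 0.656 -0.075]
t 4.8 tcp [ 0.6594 -0.0628  0.0397] z [ 0.  0. -1.] yaw of closing 96.1 w 0.0203 f [-0.2  0.7  0. ] j [-0.35  0.49  0.53  1.6  -0.27  1.12  1.92]
```

Run:
```python
from h import *
im,d,m=shot('wrist'); W=cloud(d,m)
for v in (225,235,245,255,265): print(v,[(u,W[v,u].round(3).tolist()) for u in (245,255,300,306,312)])
im=cv2.resize(im[180:300,190:370],None,fx=4,fy=4); cv2.imwrite('pics/w5.png',im)
```

```text
225 [(245, [0.667, -0.086, -0.0]), (255, [0.666, -0.078, -0.001]), (300, [0.65, -0.048, 0.038]), (306, [0.662, -0.039, -0.001]), (312, [0.661, -0.034, -0.001])]
235 [(245, [0.675, -0.086, -0.001]), (255, [0.656, -0.076, 0.049]), (300, [0.651, -0.049, 0.055]), (306, [0.67, -0.038, -0.001]), (312, [0.67, -0.033, -0.002])]
245 [(245, [0.65, -0.08, 0.082]), (255, [0.651, -0.075, 0.079]), (300, [0.648, -0.051, 0.078]), (306, [0.647, -0.048, 0.082]), (312, [0.646, -0.045, 0.082])]
255 [(245, [0.649, -0.078, 0.096]), (255, [0.651, -0.074, 0.091]), (300, [0.649, -0.052, 0.09]), (306, [0.648, -0.049, 0.092]), (312, [0.646, -0.047, 0.096])]
265 [(245, [0.651, -0.077, 0.104]), (255, [0.654, -0.073, 0.097]), (300, [0.649, -0.052, 0.102]), (306, [0.648, -0.05, 0.104]), (312, [nan, nan, nan])]
```

View pics/w5.png

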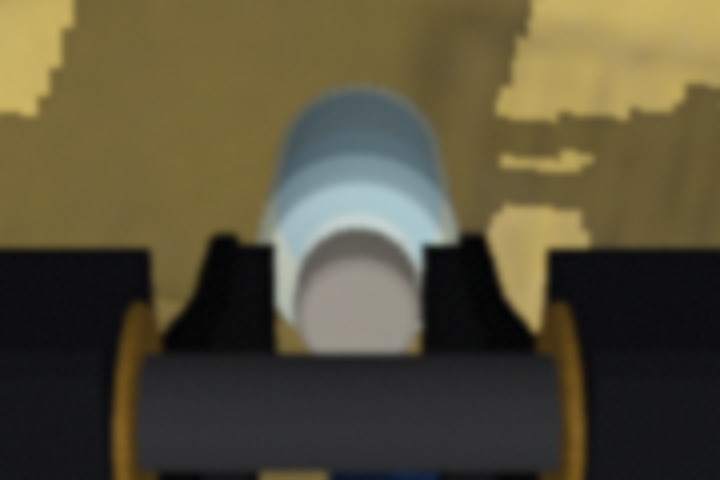

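Run:
```python
from h import *
W=np.load('w3.npy') # TCP z .149
for v in (240,243,246,250,258,266,285,300,320,335): print(v,[(u,(W[v,u]-[.661,-.0625,.149]).round(3).tolist()) for u in (60,175,188,195,365,275)])
say()
```

```text
240 [(60, [0.084, -0.243, -0.149]), (175, [0.07, -0.11, -0.15]), (188, [0.068, -0.095, -0.149]), (195, [0.068, -0.087, -0.149]), (365, [0.046, 0.109, -0.15]), (275, [0.057, 0.005, -0.149])]
243 [(60, [-0.031, -0.066, 0.108]), (175, [0.074, -0.11, -0.15]), (188, [-0.004, -0.048, 0.034]), (195, [-0.005, -0.044, 0.036]), (365, [-0.016, 0.046, 0.037]), (275, [0.062, 0.006, -0.151])]
246 [(60, [-0.031, -0.064, 0.111]), (175, [-0.006, -0.052, 0.043]), (188, [-0.005, -0.046, 0.039]), (195, [-0.004, -0.043, 0.036]), (365, [-0.014, 0.046, 0.039]), (275, [0.065, 0.006, -0.15])]
250 [(60, [-0.03, -0.063, 0.112]), (175, [-0.005, -0.051, 0.048]), (188, [-0.004, -0.045, 0.044]), (195, [-0.002, -0.043, 0.037]), (365, [-0.014, 0.045, 0.044]), (275, [0.066, 0.006, -0.139])]
258 [(60, [-0.031, -0.059, 0.118]), (175, [-0.004, -0.048, 0.055]), (188, [-0.003, -0.043, 0.05]), (195, [0.002, -0.042, 0.04]), (365, [-0.013, 0.043, 0.051]), (275, [0.065, 0.006, -0.117])]
266 [(60, [-0.032, -0.056, 0.123]), (175, [-0.005, -0.046, 0.064]), (188, [0.001, -0.043, 0.052]), (195, [0.006, -0.042, 0.04]), (365, [-0.00
[... 267 characters left out ...]
, 0.125]), (175, [0.006, -0.042, 0.074]), (188, [0.108, -0.077, -0.088]), (195, [0.107, -0.07, -0.088]), (365, [0.103, 0.11, -0.113]), (275, [0.113, 0.012, -0.113])]
320 [(60, [-0.018, -0.055, 0.125]), (175, [0.122, -0.085, -0.073]), (188, [0.131, -0.076, -0.089]), (195, [0.13, -0.069, -0.088]), (365, [0.127, 0.114, -0.113]), (275, [0.138, 0.014, -0.112])]
335 [(60, [-0.014, -0.055, 0.126]), (175, [0.124, -0.079, -0.055]), (188, [0.166, -0.081, -0.111]), (195, [0.166, -0.073, -0.112]), (365, [-0.026, 0.019, 0.131]), (275, [-0.024, -0.002, 0.131])]
t 4.85 tcp [ 0.6594 -0.0628  0.0397] z [ 0.  0. -1.] yaw of closing 96.1 w 0.0202 f [ 0.8  0.3 -0.4] j [-0.35  0.49  0.53  1.6  -0.27  1.12  1.92]
```

The pictures show the fingertips about 36 mm above the reported TCP, and the side camera agrees. I'll add that offset: open, go 3.6 cm lower and grip.

```bash
python3 -m handwheel '[{"x":0,"y":0,"z":0,"ax":0,"ay":0,"az":0,"jaw":6},{"x":0,"y":0,"z":0,"ax":0,"ay":0,"az":0,"jaw":6},{"x":0,"y":0,"z":0,"ax":0,"ay":0,"az":0,"jaw":6},{"x":0.1,"y":0,"z":0,"ax":0,"ay":0,"az":0,"jaw":6},{"x":0,"y":0,"z":-0.8,"ax":0,"ay":0,"az":0,"jaw":6},{"x":0,"y":0,"z":-0.8,"ax":0,"ay":0,"az":0,"jaw":6},{"x":0,"y":0,"z":-1,"ax":0,"ay":0,"az":0,"jaw":6},{"x":0,"y":0,"z":-1,"ax":0,"ay":0,"az":0,"jaw":6},{"x":0,"y":0,"z":0,"ax":0,"ay":0,"az":0,"jaw":2.5},{"x":0,"y":0,"z":0,"ax":0,"ay":0,"az":0,"jaw":2.5}]' 20;  python3 -m handwheel '[{"x":0,"y":0,"z":0,"ax":0,"ay":0,"az":0,"jaw":2.5},{"x":0,"y":0,"z":0,"ax":0,"ay":0,"az":0,"jaw":2.5},{"x":0,"y":0,"z":0,"ax":0,"ay":0,"az":0,"jaw":2.5},{"x":0,"y":0,"z":0,"ax":0,"ay":0,"az":0,"jaw":2.5}]'; python3 -c "
from h import *
im,d,m=shot('wrist','w6.png');say();W=cloud(d,m)
print([W[v,u].round(3).tolist() for v in(243,246,250,258) for u in (240,250,300,308,315)])"
```

```text
time: 5.85
position: [0.6601, -0.0629, 0.0031]
eef_rot: [0.167, -3.136, 0.0]
contact_force: [0.0, -0.5, 0.7]
grip_width: 0.0508
grasp_force: 0.0
time: 6.25
position: [0.6608, -0.0627, 0.0042]
eef_rot: [-0.167, 3.136, 0.0]
contact_force: [0.0, 0.6, 0.6]
grip_width: 0.0313
grasp_force: 19.7
t 6.3 tcp [ 0.6608 -0.0628  0.0041] z [ 0.001  0.    -1.   ] yaw of closing 96.1 w 0.0315 f [-0.4  0.6  1.8] j [-0.34  0.53  0.51  1.62 -0.29  1.06  1.94]
[[0.653, -0.083, 0.04], [nan, nan, nan], [0.648, -0.051, 0.045], [0.649, -0.046, 0.04], [0.648, -0.043, 0.041], [0.653, -0.082, 0.045], [0.656, -0.077, 0.037], [0.648, -0.051, 0.049], [0.649, -0.047, 0.045], [0.649, -0.043, 0.044], [0.653, -0.082, 0.05], [0.652, -0.077, 0.05], [0.649, -0.052, 0.052], [0.649, -0.047, 0.05], [0.649, -0.044, 0.05], [0.653, -0.08, 0.06], [0.655, -0.076, 0.054], [0.651, -0.052, 0.057], [0.653, -0.047, 0.051], [0.649, -0.045, 0.06]]
```

Held at 19.7 N. Next, lift it and carry it over to the far white bucket.

```bash
python3 -m handwheel '[{"x":0,"y":0,"z":3,"ax":0,"ay":0,"az":0,"jaw":2.5},{"x":0,"y":0,"z":5,"ax":0,"ay":0,"az":0,"jaw":2.5},{"x":0,"y":0,"z":5,"ax":0,"ay":0,"az":0,"jaw":2.5},{"x":0,"y":0,"z":5,"ax":0,"ay":0,"az":0,"jaw":2.5},{"x":-1,"y":1,"z":4.5,"ax":0,"ay":0,"az":0,"jaw":2.5},{"x":-2,"y":4,"z":0,"ax":0,"ay":0,"az":0,"jaw":2.5},{"x":-2,"y":4.5,"z":0,"ax":0,"ay":0,"az":0,"jaw":2.5},{"x":-1.5,"y":4.5,"z":0,"ax":0,"ay":0,"az":0,"jaw":2.5},{"x":-1,"y":4.5,"z":0,"ax":0,"ay":0,"az":0,"jaw":2.5},{"x":0,"y":4.5,"z":0,"ax":0,"ay":0,"az":0,"jaw":2.5}]' && python3 -m handwheel '[{"x":0,"y":4.5,"z":0,"ax":0,"ay":0,"az":0,"jaw":2.5},{"x":0,"y":3,"z":0,"ax":0,"ay":0,"az":0,"jaw":2.5},{"x":0,"y":1.3,"z":0,"ax":0,"ay":0,"az":0,"jaw":2.5},{"x":0,"y":0,"z":0,"ax":0,"ay":0,"az":0,"jaw":2.5},{"x":0,"y":0,"z":0,"ax":0,"ay":0,"az":0,"jaw":2.5},{"x":0,"y":0,"z":0,"ax":0,"ay":0,"az":0,"jaw":2.5}]'; python3 -c "
from h import *
say();im,d,m=shot('scene','s7.png'); i2,_,_=shot('wrist')
a=cv2.resize(im[80:210,220:360],(430,400),interpolation=2); b=cv2.resize(i2[60:300,140:400],(433,400)); cv2.imwrite('pics/m7.png',np.hstack([a,b])[:, :800])"
```

```text
time: 7.3
position: [0.584, 0.1689, 0.2293]
eef_rot: [-0.168, 3.137, 0.002]
contact_force: [1.0, -0.3, -0.0]
grip_width: 0.0311
grasp_force: 19.7
time: 7.9
position: [0.5863, 0.2519, 0.229]
eef_rot: [-0.161, 3.137, -0.002]
contact_force: [-0.5, -0.7, -0.2]
grip_width: 0.0316
grasp_force: 19.7
t 7.9 tcp [0.5863 0.2519 0.229 ] z [ 0.001 -0.001 -1.   ] yaw of closing 95.9 w 0.0316 f [-0.5 -0.7 -0.2] j [-0.78  0.29  0.42  1.44 -0.12  1.44  1.31]
```

View pics/m7.png

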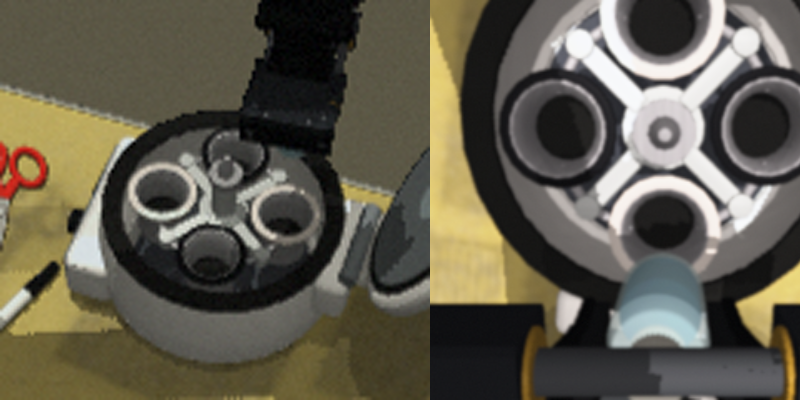

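Wrist view: the vial in the jaws lines up with the white bucket straight ahead (vial column ≈278, bucket ≈280). Left is the scene view with all four collars clear. I'll descend, then feel for the floor.

```bash
python3 -m handwheel '[{"x":0,"y":0.3,"z":-2,"ax":0,"ay":0,"az":0,"jaw":2.5},{"x":0,"y":0,"z":-3,"ax":0,"ay":0,"az":0,"jaw":2.5},{"x":0,"y":0,"z":-3,"ax":0,"ay":0,"az":0,"jaw":2.5},{"x":0,"y":0,"z":-2,"ax":0,"ay":0,"az":0,"jaw":2.5},{"x":0,"y":0,"z":-1,"ax":0,"ay":0,"az":0,"jaw":2.5},{"x":0,"y":0,"z":-0.6,"ax":0,"ay":0,"az":0,"jaw":2.5},{"x":0,"y":0,"z":-0.5,"ax":0,"ay":0,"az":0,"jaw":2.5},{"x":0,"y":0,"z":-0.4,"ax":0,"ay":0,"az":0,"jaw":2.5}]' && python3 -m handwheel '[{"x":0,"y":0,"z":-0.3,"ax":0,"ay":0,"az":0,"jaw":2.5},{"x":0,"y":0,"z":-0.3,"ax":0,"ay":0,"az":0,"jaw":2.5},{"x":0,"y":0,"z":-0.3,"ax":0,"ay":0,"az":0,"jaw":2.5},{"x":0,"y":0,"z":0,"ax":0,"ay":0,"az":0,"jaw":2.5}]'; python3 -c "
from h import *
say()
im,d,m=shot('side'); W=cloud(d,m); cv2.imwrite('pics/s8.png',cv2.resize(im[120:260,170:330],(800,700))[:600])"
```

```text
time: 8.8
position: [0.5863, 0.2581, 0.1046]
eef_rot: [-0.166, 3.135, 0.001]
contact_force: [0.2, -0.5, 0.1]
grip_width: 0.0318
grasp_force: 19.7
time: 9.2
position: [0.5854, 0.2579, 0.0944]
eef_rot: [0.167, -3.137, 0.0]
contact_force: [0.4, -1.2, -0.9]
grip_width: 0.0313
grasp_force: 19.7
t 9.2 tcp [0.5854 0.2579 0.0944] z [-0. -0. -1.] yaw of closing 96.1 w 0.0313 f [ 0.4 -1.2 -0.9] j [-0.77  0.37  0.39  1.61 -0.15  1.19  1.33]
```

```bash
python3 -m handwheel '[{"x":0,"y":0,"z":-0.2,"ax":0,"ay":0,"az":0,"jaw":2.5},{"x":0,"y":0,"z":-0.2,"ax":0,"ay":0,"az":0,"jaw":2.5},{"x":0,"y":0,"z":0,"ax":0,"ay":0,"az":0,"jaw":2.5}]'; python3 -m handwheel '[{"x":0,"y":0,"z":-0.2,"ax":0,"ay":0,"az":0,"jaw":2.5},{"x":0,"y":0,"z":0,"ax":0,"ay":0,"az":0,"jaw":2.5}]'
```

```text
time: 9.55
position: [0.5855, 0.258, 0.0905]
eef_rot: [-0.167, 3.137, -0.0]
contact_force: [1.4, -1.6, -0.7]
grip_width: 0.0319
grasp_force: 19.6
time: 9.75
position: [0.5857, 0.2583, 0.089]
eef_rot: [-0.167, 3.136, 0.0]
contact_force: [0.5, -1.1, 1.0]
grip_width: 0.0318
grasp_force: 19.7
```

```bash
python3 -m handwheel '[{"x":0,"y":0,"z":-0.2,"ax":0,"ay":0,"az":0,"jaw":2.5},{"x":0,"y":0,"z":0,"ax":0,"ay":0,"az":0,"jaw":2.5}]'; python3 -m handwheel '[{"x":0,"y":0,"z":0,"ax":0,"ay":0,"az":0,"jaw":5},{"x":0,"y":0,"z":0,"ax":0,"ay":0,"az":0,"jaw":5},{"x":0,"y":0,"z":0,"ax":0,"ay":0,"az":0,"jaw":5},{"x":0,"y":0,"z":0,"ax":0,"ay":0,"az":0,"jaw":5},{"x":0,"y":0,"z":3,"ax":0,"ay":0,"az":0,"jaw":5},{"x":0,"y":0,"z":5,"ax":0,"ay":0,"az":0,"jaw":5},{"x":0,"y":0,"z":5,"ax":0,"ay":0,"az":0,"jaw":5},{"x":-2,"y":0,"z":4,"ax":0,"ay":0,"az":0,"jaw":7},{"x":-2,"y":-3,"z":0,"ax":0,"ay":0,"az":0,"jaw":8.7},{"x":-2,"y":-3,"z":0,"ax":0,"ay":0,"az":0,"jaw":8.7}]'; python3 -c "
from h import *
im,d,m=shot('wrist','w9.png'); W=cloud(d,m);np.save('w9.npy',W); say()
w=W.reshape(-1,3); k=(w[:,2]>.15)&(w[:,2]<.175)&(np.hypot(w[:,0]-.587,w[:,1]-.257)<.02)
print(k.sum(),np.median(w[k],0).round(4),w[k].min(0).round(4),w[k].max(0).round(4))
i2=cv2.imread('pics/w9.png'); s,_,_=shot('scene'); cv2.imwrite('pics/m9.png',np.hstack([cv2.resize(s[80:210,220:360],(400,372),interpolation=2),cv2.resize(i2[20:298,130:430],(400,372))]))"
```

```text
time: 9.95
position: [0.5862, 0.2588, 0.0885]
eef_rot: [-0.167, 3.135, 0.002]
contact_force: [-0.6, -1.8, 7.2]
grip_width: 0.0316
grasp_force: 21.5
time: 10.95
position: [0.525, 0.1993, 0.258]
eef_rot: [-0.172, 3.135, 0.003]
contact_force: [0.1, -1.1, -0.2]
grip_width: 0.0662
grasp_force: 0.0
t 11.0 tcp [0.5224 0.192  0.2576] z [-0.002 -0.001 -1.   ] yaw of closing 95.9 w 0.0705 f [-2.4 -5.5 -0.8] j [-0.8   0.1   0.43  1.59 -0.04  1.46  1.31]
223 [0.5819 0.2587 0.159 ] [0.5757 0.2514 0.15  ] [0.5903 0.2674 0.1611]
```

View pics/m9.png

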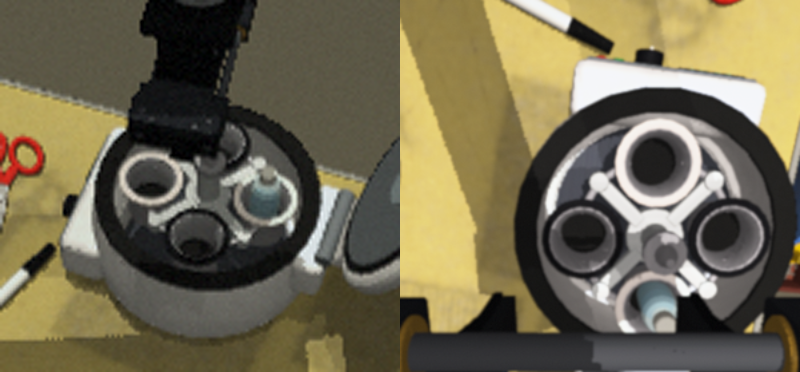

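The vial is down in the far white bucket, cap top at z 0.1605 (expected 0.160). Next is vial B.

```bash
python3 -m handwheel '[{"x":1,"y":-4.8,"z":0,"ax":0,"ay":0,"az":0,"jaw":8.7},{"x":1,"y":-4.8,"z":0,"ax":0,"ay":0,"az":0,"jaw":8.7},{"x":1,"y":-4.8,"z":0,"ax":0,"ay":0,"az":0,"jaw":8.7},{"x":1,"y":-4.8,"z":0,"ax":0,"ay":0,"az":0,"jaw":8.7},{"x":1,"y":-4.8,"z":0,"ax":0,"ay":0,"az":0,"jaw":8.7},{"x":1,"y":-4.8,"z":0,"ax":0,"ay":0,"az":0,"jaw":8.7},{"x":1,"y":-4.8,"z":0,"ax":0,"ay":0,"az":0,"jaw":8.7},{"x":1,"y":-4.5,"z":-1,"ax":0,"ay":0,"az":0,"jaw":8.7},{"x":1,"y":-3.5,"z":-3,"ax":0,"ay":0,"az":0,"jaw":8.7},{"x":0,"y":-2,"z":-4,"ax":0,"ay":0,"az":0,"jaw":8.7}]'; python3 -m handwheel '[{"x":0,"y":0,"z":-4,"ax":0,"ay":0,"az":0,"jaw":8.7},{"x":0,"y":0,"z":-2,"ax":0,"ay":0,"az":0,"jaw":8.7},{"x":0,"y":0,"z":0,"ax":0,"ay":0,"az":0,"jaw":8.7},{"x":0,"y":0,"z":0,"ax":0,"ay":0,"az":0,"jaw":8.7}]'; python3 -c "
from h import *
im,d,m=shot('wrist','w10.png'); W=cloud(d,m); say(); say()
w=W.reshape(-1,3); p=get_state()['position']; k=(w[:,2]>.067)&(w[:,2]<.085)&(np.hypot(w[:,0]-.6135,w[:,1]+.25)<.03)
print(k.sum(),np.median(w[k],0).round(4),w[k].min(0).round(4),w[k].max(0).round(4))"
```

```text
time: 12.05
position: [0.6173, -0.2416, 0.177]
eef_rot: [-0.163, 3.133, -0.004]
contact_force: [0.2, 0.4, 0.0]
grip_width: 0.0867
grasp_force: 0.0
time: 12.45
position: [0.616, -0.2371, 0.1169]
eef_rot: [-0.168, 3.137, 0.001]
contact_force: [-0.2, -0.4, 1.0]
grip_width: 0.0868
grasp_force: 0.0
t 12.5 tcp [ 0.6167 -0.2376  0.1181] z [ 0.002 -0.    -1.   ] yaw of closing 96.1 w 0.0869 f [0.  0.  0.1] j [-0.19  0.45  0.69  1.54 -0.29  1.26  2.22]
t 12.5 tcp [ 0.6167 -0.2376  0.1181] z [ 0.002 -0.    -1.   ] yaw of closing 96.1 w 0.0869 f [0.  0.  0.1] j [-0.19  0.45  0.69  1.54 -0.29  1.26  2.22]
403 [ 0.6115 -0.249   0.0742] [ 0.6038 -0.2582  0.0671] [ 0.6209 -0.2404  0.0759]
```

```bash
python3 -m handwheel '[{"x":-0.3,"y":-1.3,"z":0,"ax":0,"ay":0,"az":0,"jaw":8.7},{"x":0,"y":0,"z":-2,"ax":0,"ay":0,"az":0,"jaw":8.7},{"x":0,"y":0,"z":-3,"ax":0,"ay":0,"az":0,"jaw":8.7},{"x":0,"y":0,"z":-3,"ax":0,"ay":0,"az":0,"jaw":8.7},{"x":0,"y":0,"z":-2,"ax":0,"ay":0,"az":0,"jaw":8.7},{"x":0,"y":0,"z":-1.4,"ax":0,"ay":0,"az":0,"jaw":8.7},{"x":0,"y":0,"z":0,"ax":0,"ay":0,"az":0,"jaw":2.5},{"x":0,"y":0,"z":0,"ax":0,"ay":0,"az":0,"jaw":2.5},{"x":0,"y":0,"z":0,"ax":0,"ay":0,"az":0,"jaw":2.5},{"x":0,"y":0,"z":0,"ax":0,"ay":0,"az":0,"jaw":2.5}]' 20;  python3 -m handwheel '[{"x":0,"y":0,"z":0,"ax":0,"ay":0,"az":0,"jaw":2.5},{"x":0,"y":0,"z":0,"ax":0,"ay":0,"az":0,"jaw":2.5},{"x":0,"y":0,"z":0,"ax":0,"ay":0,"az":0,"jaw":2.5},{"x":0,"y":0,"z":0,"ax":0,"ay":0,"az":0,"jaw":2.5}]'
```

```text
time: 13.5
position: [0.6134, -0.2513, 0.0042]
eef_rot: [-0.167, 3.135, -0.001]
contact_force: [-0.1, 0.2, -0.0]
grip_width: 0.0632
grasp_force: 0.0
time: 13.9
position: [0.6124, -0.2507, 0.0027]
eef_rot: [-0.167, 3.137, 0.0]
contact_force: [0.5, 0.3, -0.7]
grip_width: 0.0316
grasp_force: 20.1
```

```bash
python3 -m handwheel '[{"x":0,"y":0,"z":3,"ax":0,"ay":0,"az":0,"jaw":2.5},{"x":0,"y":0,"z":5,"ax":0,"ay":0,"az":0,"jaw":2.5},{"x":0,"y":0,"z":5,"ax":0,"ay":0,"az":0,"jaw":2.5},{"x":0,"y":0,"z":5,"ax":0,"ay":0,"az":0,"jaw":2.5},{"x":-1,"y":1,"z":4.6,"ax":0,"ay":0,"az":0,"jaw":2.5},{"x":-1.5,"y":4,"z":0,"ax":0,"ay":0,"az":0,"jaw":2.5},{"x":-1.5,"y":4.5,"z":0,"ax":0,"ay":0,"az":0,"jaw":2.5},{"x":-1.5,"y":4.5,"z":0,"ax":0,"ay":0,"az":0,"jaw":2.5},{"x":-1.5,"y":4.5,"z":0,"ax":0,"ay":0,"az":0,"jaw":2.5},{"x":-1.5,"y":4.5,"z":0,"ax":0,"ay":0,"az":0,"jaw":2.5}]' && python3 -m handwheel '[{"x":-1.5,"y":4.5,"z":0,"ax":0,"ay":0,"az":0,"jaw":2.5},{"x":-1.5,"y":4.5,"z":0,"ax":0,"ay":0,"az":0,"jaw":2.5},{"x":-1.5,"y":4.5,"z":0,"ax":0,"ay":0,"az":0,"jaw":2.5},{"x":-1.5,"y":4.5,"z":0,"ax":0,"ay":0,"az":0,"jaw":2.5},{"x":0,"y":4.5,"z":0,"ax":0,"ay":0,"az":0,"jaw":2.5},{"x":0,"y":2.5,"z":0,"ax":0,"ay":0,"az":0,"jaw":2.5},{"x":0,"y":1.4,"z":0,"ax":0,"ay":0,"az":0,"jaw":2.5},{"x":0,"y":0,"z":0,"ax":0,"ay":0,"az":0,"jaw":2.5},{"x":0,"y":0,"z":0,"ax":0,"ay":0,"az":0,"jaw":2.5}]'; python3 -c "
from h import *
say()
im,d,m=shot('scene'); i2,_,_=shot('wrist');say()
a=cv2.resize(im[80:210,220:360],(430,400),interpolation=2); b=cv2.resize(i2[60:300,140:400],(433,400)); cv2.imwrite('pics/m11.png',np.hstack([a,b])[:, :800])"
```

```text
time: 14.9
position: [0.5264, -0.0192, 0.2287]
eef_rot: [-0.167, 3.137, 0.001]
contact_force: [1.4, 0.6, -0.9]
grip_width: 0.0316
grasp_force: 19.9
time: 15.8
position: [0.4679, 0.2413, 0.2286]
eef_rot: [0.164, -3.137, 0.002]
contact_force: [0.2, -0.5, -0.6]
grip_width: 0.0315
grasp_force: 19.9
t 15.8 tcp [0.4679 0.2413 0.2286] z [-0.    -0.001 -1.   ] yaw of closing 96.0 w 0.0315 f [ 0.2 -0.5 -0.6] j [-0.86  0.03  0.34  1.71 -0.01  1.4   1.16]
t 15.9 tcp [0.4681 0.2409 0.2288] z [ 0. -0. -1.] yaw of closing 95.9 w 0.0315 f [ 0.3 -0.2 -0.3] j [-0.86  0.03  0.34  1.71 -0.01  1.4   1.16]
```

View pics/m11.png

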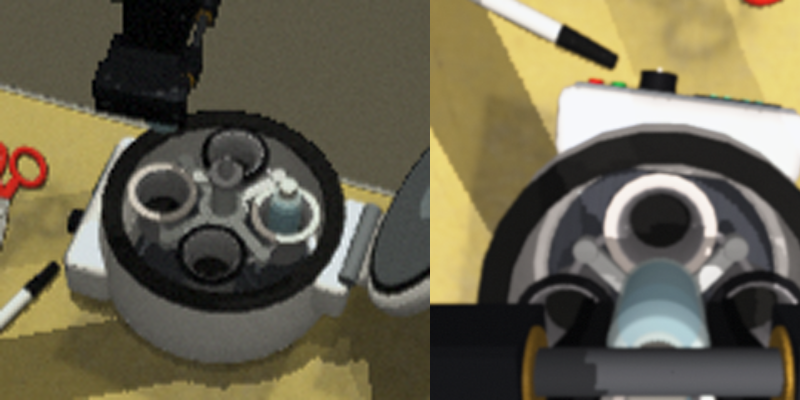

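Wrist view: the vial (crop column 656) lines up with the near white bucket (660). Descending.

```bash
python3 -m handwheel '[{"x":-0.1,"y":0.2,"z":-2,"ax":0,"ay":0,"az":0,"jaw":2.5},{"x":0,"y":0,"z":-3,"ax":0,"ay":0,"az":0,"jaw":2.5},{"x":0,"y":0,"z":-3,"ax":0,"ay":0,"az":0,"jaw":2.5},{"x":0,"y":0,"z":-2,"ax":0,"ay":0,"az":0,"jaw":2.5},{"x":0,"y":0,"z":-1,"ax":0,"ay":0,"az":0,"jaw":2.5},{"x":0,"y":0,"z":-0.6,"ax":0,"ay":0,"az":0,"jaw":2.5},{"x":0,"y":0,"z":-0.6,"ax":0,"ay":0,"az":0,"jaw":2.5},{"x":0,"y":0,"z":-0.6,"ax":0,"ay":0,"az":0,"jaw":2.5},{"x":0,"y":0,"z":0,"ax":0,"ay":0,"az":0,"jaw":2.5}]' && python3 -m handwheel '[{"x":0,"y":0,"z":-0.3,"ax":0,"ay":0,"az":0,"jaw":2.5},{"x":0,"y":0,"z":-0.3,"ax":0,"ay":0,"az":0,"jaw":2.5},{"x":0,"y":0,"z":-0.3,"ax":0,"ay":0,"az":0,"jaw":2.5},{"x":0,"y":0,"z":-0.2,"ax":0,"ay":0,"az":0,"jaw":2.5},{"x":0,"y":0,"z":0,"ax":0,"ay":0,"az":0,"jaw":2.5}]'
```

```text
time: 16.8
position: [0.4663, 0.2451, 0.1005]
eef_rot: [0.167, -3.137, -0.0]
contact_force: [-0.2, 0.3, -0.3]
grip_width: 0.0314
grasp_force: 19.9
time: 17.3
position: [0.4662, 0.2453, 0.0893]
eef_rot: [0.167, -3.137, 0.0]
contact_force: [-1.0, 0.5, -0.7]
grip_width: 0.0316
grasp_force: 19.9
```

```bash
python3 -m handwheel '[{"x":0,"y":0,"z":-0.2,"ax":0,"ay":0,"az":0,"jaw":2.5},{"x":0,"y":0,"z":0,"ax":0,"ay":0,"az":0,"jaw":2.5}]'; python3 -m handwheel '[{"x":0,"y":0,"z":-0.1,"ax":0,"ay":0,"az":0,"jaw":2.5},{"x":0,"y":0,"z":0,"ax":0,"ay":0,"az":0,"jaw":2.5}]'
```

```text
time: 17.5
position: [0.4665, 0.2453, 0.0884]
eef_rot: [-0.167, 3.137, 0.001]
contact_force: [-2.0, -1.7, 4.7]
grip_width: 0.0316
grasp_force: 22.6
time: 17.7
position: [0.4666, 0.2454, 0.0883]
eef_rot: [-0.167, 3.137, 0.002]
contact_force: [-4.4, -2.7, 9.5]
grip_width: 0.0317
grasp_force: 24.8
```

```bash
python3 -m handwheel '[{"x":0,"y":0,"z":0,"ax":0,"ay":0,"az":0,"jaw":5},{"x":0,"y":0,"z":0,"ax":0,"ay":0,"az":0,"jaw":5},{"x":0,"y":0,"z":0,"ax":0,"ay":0,"az":0,"jaw":5},{"x":0,"y":0,"z":0,"ax":0,"ay":0,"az":0,"jaw":5},{"x":0,"y":0,"z":3,"ax":0,"ay":0,"az":0,"jaw":5},{"x":0,"y":0,"z":5,"ax":0,"ay":0,"az":0,"jaw":5},{"x":0,"y":0,"z":5,"ax":0,"ay":0,"az":0,"jaw":5},{"x":1,"y":-1,"z":4.3,"ax":0,"ay":0,"az":0,"jaw":7},{"x":0.7,"y":-4.7,"z":0,"ax":0,"ay":0,"az":-5,"jaw":8.7},{"x":0.7,"y":-4.7,"z":0,"ax":0,"ay":0,"az":-5,"jaw":8.7}]' && python3 -m handwheel '[{"x":0.7,"y":-4.7,"z":0,"ax":0,"ay":0,"az":-5,"jaw":8.7},{"x":0.7,"y":-4.7,"z":0,"ax":0,"ay":0,"az":-5,"jaw":8.7},{"x":0.7,"y":-4.7,"z":0,"ax":0,"ay":0,"az":-5,"jaw":8.7},{"x":0.7,"y":-4.7,"z":0,"ax":0,"ay":0,"az":-5,"jaw":8.7},{"x":0.7,"y":-4.7,"z":0,"ax":0,"ay":0,"az":-5,"jaw":8.7},{"x":0.7,"y":-4.7,"z":0,"ax":0,"ay":0,"az":-5,"jaw":8.7},{"x":0.5,"y":-4.4,"z":-2,"ax":0,"ay":0,"az":-5,"jaw":8.7},{"x":0,"y":-3.5,"z":-3,"ax":0,"ay":0,"az":0,"jaw":8.7},{"x":0,"y":-1.5,"z":-4,"ax":0,"ay":0,"az":0,"jaw":8.7},{"x":0,"y":-0.5,"z":-4,"ax":0,"ay":0,"az":0,"jaw":8.7}]'; python3 -m handwheel '[{"x":0,"y":0,"z":0,"ax":0,"ay":0,"az":0,"jaw":8.7},{"x":0,"y":0,"z":0,"ax":0,"ay":0,"az":0,"jaw":8.7}]' >/dev/null;  python3 -c "
from h import *
im,d,m=shot('wrist','w12.png'); W=cloud(d,m); say(); 
w=W.reshape(-1,3)
for c in((.53,-.24),(.4475,-.2255)):
    k=(w[:,2]>.064)&(w[:,2]<.085)&(np.hypot(w[:,0]-c[0],w[:,1]-c[1])<.03)
    if k.sum(): print(k.sum(),np.median(w[k],0).round(4),w[k].min(0).round(4),w[k].max(0).round(4))
s,d,m=shot('scene'); W=cloud(d,m); 
for u,v in((312,146),(272,139)):
    w=W[v-14:v+14,u-12:u+12].reshape(-1,3); w=w[w[:,2]>.13]; print('seated',w.min(0).round(3),w.max(0).round(3))"
```

```text
time: 18.7
position: [0.4917, 0.1416, 0.2615]
eef_rot: [0.107, 3.136, 0.003]
contact_force: [-0.0, -0.8, -0.8]
grip_width: 0.0662
grasp_force: 0.0
time: 19.7
position: [0.5374, -0.2431, 0.1289]
eef_rot: [1.051, 2.958, -0.002]
contact_force: [1.3, 1.2, -1.0]
grip_width: 0.0867
grasp_force: 0.0
t 19.95 tcp [ 0.5388 -0.2395  0.1315] z [ 0.002 -0.    -1.   ] yaw of closing 51.2 w 0.0869 f [0.9 0.4 1. ] j [-0.3   0.28  0.8   1.71 -0.21  1.24  1.44]
380 [ 0.5269 -0.2403  0.0712] [ 0.5184 -0.2496  0.0643] [ 0.5361 -0.2318  0.0732]
463 [ 0.4444 -0.2253  0.0712] [ 0.4349 -0.2349  0.0642] [ 0.453  -0.2167  0.0731]
seated [0.571 0.242 0.13 ] [0.601 0.266 0.165]
seated [0.452 0.228 0.13 ] [0.483 0.257 0.164]
```

```bash
python3 -m handwheel '[{"x":-1,"y":-0.2,"z":0,"ax":0,"ay":0,"az":0,"jaw":8.7},{"x":0,"y":0,"z":-3,"ax":0,"ay":0,"az":0,"jaw":8.7},{"x":0,"y":0,"z":-3,"ax":0,"ay":0,"az":0,"jaw":8.7},{"x":0,"y":0,"z":-3,"ax":0,"ay":0,"az":0,"jaw":8.7},{"x":0,"y":0,"z":-2,"ax":0,"ay":0,"az":0,"jaw":8.7},{"x":0,"y":0,"z":-1.7,"ax":0,"ay":0,"az":0,"jaw":8.7},{"x":0,"y":0,"z":0,"ax":0,"ay":0,"az":0,"jaw":2.5},{"x":0,"y":0,"z":0,"ax":0,"ay":0,"az":0,"jaw":2.5},{"x":0,"y":0,"z":0,"ax":0,"ay":0,"az":0,"jaw":2.5},{"x":0,"y":0,"z":0,"ax":0,"ay":0,"az":0,"jaw":2.5}]' 20;  python3 -m handwheel '[{"x":0,"y":0,"z":0,"ax":0,"ay":0,"az":0,"jaw":2.5},{"x":0,"y":0,"z":0,"ax":0,"ay":0,"az":0,"jaw":2.5},{"x":0,"y":0,"z":0,"ax":0,"ay":0,"az":0,"jaw":2.5},{"x":0,"y":0,"z":0,"ax":0,"ay":0,"az":0,"jaw":2.5}]'
```

```text
time: 21.0
position: [0.5284, -0.2422, 0.004]
eef_rot: [1.045, 2.96, 0.001]
contact_force: [0.1, -0.1, 0.4]
grip_width: 0.0628
grasp_force: 0.0
time: 21.4
position: [0.5274, -0.2418, 0.0027]
eef_rot: [1.046, 2.962, 0.0]
contact_force: [-0.2, -0.2, 1.5]
grip_width: 0.0325
grasp_force: 20.0
```

```bash
python3 -m handwheel '[{"x":0,"y":0,"z":3,"ax":0,"ay":0,"az":0,"jaw":2.5},{"x":0,"y":0,"z":5,"ax":0,"ay":0,"az":0,"jaw":2.5},{"x":0,"y":0,"z":5,"ax":0,"ay":0,"az":0,"jaw":2.5},{"x":0,"y":0,"z":5,"ax":0,"ay":0,"az":0,"jaw":2.5},{"x":0,"y":1,"z":4.7,"ax":0,"ay":0,"az":-3,"jaw":2.5},{"x":0,"y":4.5,"z":0,"ax":0,"ay":0,"az":-4,"jaw":2.5},{"x":0,"y":4.8,"z":0,"ax":0,"ay":0,"az":-4,"jaw":2.5},{"x":0,"y":4.8,"z":0,"ax":0,"ay":0,"az":-4,"jaw":2.5},{"x":0,"y":4.8,"z":0,"ax":0,"ay":0,"az":-4,"jaw":2.5},{"x":0,"y":4.8,"z":0,"ax":0,"ay":0,"az":-4,"jaw":2.5}]' && python3 -m handwheel '[{"x":0,"y":4.8,"z":0,"ax":0,"ay":0,"az":-4,"jaw":2.5},{"x":0,"y":4.8,"z":0,"ax":0,"ay":0,"az":-4,"jaw":2.5},{"x":0,"y":4.8,"z":0,"ax":0,"ay":0,"az":-4,"jaw":2.5},{"x":0,"y":4.8,"z":0,"ax":0,"ay":0,"az":-4,"jaw":2.5},{"x":0,"y":4.8,"z":0,"ax":0,"ay":0,"az":-4,"jaw":2.5},{"x":-0.9,"y":4,"z":0,"ax":0,"ay":0,"az":-2,"jaw":2.5},{"x":0,"y":2.3,"z":0,"ax":0,"ay":0,"az":0,"jaw":2.5},{"x":0,"y":0,"z":0,"ax":0,"ay":0,"az":0,"jaw":2.5},{"x":0,"y":0,"z":0,"ax":0,"ay":0,"az":0,"jaw":2.5}]'; python3 -c "
from h import *
say()
im,d,m=shot('scene'); i2,_,_=shot('wrist');say()
a=cv2.resize(im[80:210,220:360],(430,400),interpolation=2); b=cv2.resize(i2[60:300,140:400],(433,400)); cv2.imwrite('pics/m13.png',np.hstack([a,b])[:, :800])"
```

```text
time: 22.4
position: [0.527, 0.007, 0.2298]
eef_rot: [1.62, 2.692, 0.001]
contact_force: [1.2, -0.1, -1.5]
grip_width: 0.0326
grasp_force: 20.0
time: 23.3
position: [0.5191, 0.3067, 0.2294]
eef_rot: [2.099, 2.335, -0.002]
contact_force: [0.6, -1.0, -0.5]
grip_width: 0.0326
grasp_force: 20.0
t 23.3 tcp [0.5191 0.3067 0.2294] z [ 0.    -0.002 -1.   ] yaw of closing 6.1 w 0.0326 f [ 0.6 -1.  -0.5] j [-0.97  0.21  0.47  1.53 -0.1   1.42 -0.4 ]
t 23.4 tcp [0.5196 0.3054 0.2299] z [ 0.001 -0.001 -1.   ] yaw of closing 5.9 w 0.0324 f [-0.1  0.5 -0.3] j [-0.97  0.21  0.47  1.53 -0.1   1.42 -0.4 ]
```

View pics/m13.png

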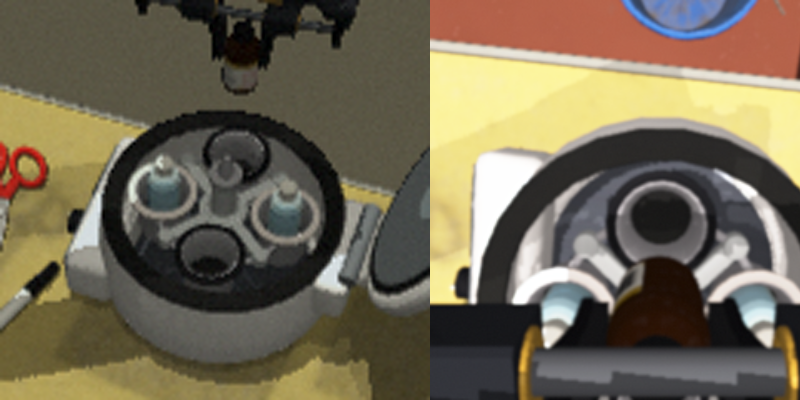

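Both vials stand in the white buckets, and the bottle (crop column 658) lines up with the far-side black bucket (661). I'll shift +y 5 mm and descend.

```bash
python3 -m handwheel '[{"x":0.1,"y":0.5,"z":-2,"ax":0,"ay":0,"az":0,"jaw":2.5},{"x":0,"y":0,"z":-3,"ax":0,"ay":0,"az":0,"jaw":2.5},{"x":0,"y":0,"z":-3,"ax":0,"ay":0,"az":0,"jaw":2.5},{"x":0,"y":0,"z":-2,"ax":0,"ay":0,"az":0,"jaw":2.5},{"x":0,"y":0,"z":-1,"ax":0,"ay":0,"az":0,"jaw":2.5},{"x":0,"y":0,"z":-0.6,"ax":0,"ay":0,"az":0,"jaw":2.5},{"x":0,"y":0,"z":-0.6,"ax":0,"ay":0,"az":0,"jaw":2.5},{"x":0,"y":0,"z":-0.6,"ax":0,"ay":0,"az":0,"jaw":2.5},{"x":0,"y":0,"z":0,"ax":0,"ay":0,"az":0,"jaw":2.5}]' && python3 -m handwheel '[{"x":0,"y":0,"z":-0.3,"ax":0,"ay":0,"az":0,"jaw":2.5},{"x":0,"y":0,"z":-0.3,"ax":0,"ay":0,"az":0,"jaw":2.5},{"x":0,"y":0,"z":-0.3,"ax":0,"ay":0,"az":0,"jaw":2.5},{"x":0,"y":0,"z":-0.2,"ax":0,"ay":0,"az":0,"jaw":2.5},{"x":0,"y":0,"z":-0.1,"ax":0,"ay":0,"az":0,"jaw":2.5},{"x":0,"y":0,"z":0,"ax":0,"ay":0,"az":0,"jaw":2.5}]'
```

```text
time: 24.3
position: [0.5196, 0.3126, 0.1015]
eef_rot: [2.1, 2.336, -0.0]
contact_force: [0.9, -0.5, -1.2]
grip_width: 0.0324
grasp_force: 20.0
time: 24.9
position: [0.5195, 0.3127, 0.0895]
eef_rot: [2.1, 2.336, -0.001]
contact_force: [1.7, -3.9, 0.4]
grip_width: 0.0322
grasp_force: 20.0
```

```bash
python3 -m handwheel '[{"x":0,"y":-0.2,"z":0,"ax":0,"ay":0,"az":0,"jaw":2.5},{"x":0,"y":0,"z":-0.2,"ax":0,"ay":0,"az":0,"jaw":2.5},{"x":0,"y":0,"z":0,"ax":0,"ay":0,"az":0,"jaw":2.5}]'; python3 -m handwheel '[{"x":0,"y":0,"z":-0.1,"ax":0,"ay":0,"az":0,"jaw":2.5},{"x":0,"y":0,"z":0,"ax":0,"ay":0,"az":0,"jaw":2.5}]'
```

```text
time: 25.2
position: [0.5194, 0.3123, 0.0884]
eef_rot: [-2.099, -2.337, -0.002]
contact_force: [-0.4, -1.5, 3.2]
grip_width: 0.0325
grasp_force: 21.5
time: 25.4
position: [0.5194, 0.3123, 0.0882]
eef_rot: [-2.099, -2.336, -0.003]
contact_force: [-2.1, -1.8, 8.1]
grip_width: 0.0322
grasp_force: 23.4
```

```bash
python3 -m handwheel '[{"x":0,"y":0,"z":0,"ax":0,"ay":0,"az":0,"jaw":5},{"x":0,"y":0,"z":0,"ax":0,"ay":0,"az":0,"jaw":5},{"x":0,"y":0,"z":0,"ax":0,"ay":0,"az":0,"jaw":5},{"x":0,"y":0,"z":0,"ax":0,"ay":0,"az":0,"jaw":5},{"x":0,"y":0,"z":3,"ax":0,"ay":0,"az":0,"jaw":5},{"x":0,"y":0,"z":5,"ax":0,"ay":0,"az":0,"jaw":5},{"x":0,"y":0,"z":5,"ax":0,"ay":0,"az":0,"jaw":5},{"x":0,"y":-1,"z":4.3,"ax":0,"ay":0,"az":0,"jaw":7},{"x":0,"y":-4.8,"z":0,"ax":0,"ay":0,"az":5,"jaw":8.7},{"x":0,"y":-4.8,"z":0,"ax":0,"ay":0,"az":5,"jaw":8.7}]' && python3 -m handwheel '[{"x":0,"y":-4.8,"z":0,"ax":0,"ay":0,"az":5,"jaw":8.7},{"x":0,"y":-4.8,"z":0,"ax":0,"ay":0,"az":5,"jaw":8.7},{"x":-1,"y":-4.7,"z":0,"ax":0,"ay":0,"az":5,"jaw":8.7},{"x":-1,"y":-4.7,"z":0,"ax":0,"ay":0,"az":5,"jaw":8.7},{"x":-1,"y":-4.7,"z":0,"ax":0,"ay":0,"az":5,"jaw":8.7},{"x":-1,"y":-4.7,"z":0,"ax":0,"ay":0,"az":5,"jaw":8.7},{"x":-1,"y":-4.7,"z":0,"ax":0,"ay":0,"az":5,"jaw":8.7},{"x":-1,"y":-4.5,"z":-2,"ax":0,"ay":0,"az":0,"jaw":8.7},{"x":-1,"y":-3.5,"z":-3,"ax":0,"ay":0,"az":0,"jaw":8.7},{"x":-0.3,"y":-2,"z":-4,"ax":0,"ay":0,"az":0,"jaw":8.7}]'; python3 -m handwheel '[{"x":0,"y":-0.3,"z":-4,"ax":0,"ay":0,"az":0,"jaw":8.7},{"x":0,"y":0,"z":0,"ax":0,"ay":0,"az":0,"jaw":8.7},{"x":0,"y":0,"z":0,"ax":0,"ay":0,"az":0,"jaw":8.7}]' >/dev/null;  python3 -c "
from h import *
im,d,m=shot('wrist','w14.png'); W=cloud(d,m); say(); 
w=W.reshape(-1,3)
for c in((.4455,-.2265),):
    k=(w[:,2]>.064)&(w[:,2]<.085)&(np.hypot(w[:,0]-c[0],w[:,1]-c[1])<.03)
    if k.sum(): print(k.sum(),np.median(w[k],0).round(4),w[k].min(0).round(4),w[k].max(0).round(4))
s,d,m=shot('scene'); W=cloud(d,m); 
for u,v in((296,128),):
    w=W[v-14:v+14,u-8:u+12].reshape(-1,3); w=w[(w[:,2]>.13)]; print('seated',w.min(0).round(3),w.max(0).round(3))
cv2.imwrite('pics/s14.png',s)"
```

```text
time: 26.4
position: [0.5198, 0.2067, 0.2612]
eef_rot: [1.878, 2.517, 0.006]
contact_force: [-0.3, -0.8, -0.5]
grip_width: 0.0665
grasp_force: 0.0
time: 27.4
position: [0.447, -0.2286, 0.1705]
eef_rot: [1.049, 2.955, 0.004]
contact_force: [1.4, 0.6, -0.9]
grip_width: 0.0872
grasp_force: 0.0
t 27.75 tcp [ 0.448  -0.228   0.1314] z [ 0.002 -0.    -1.   ] yaw of closing 51.2 w 0.0869 f [ 1.  -0.5  0.2] j [-0.53  0.04  0.98  1.92 -0.03  1.2   1.36]
373 [ 0.443  -0.2251  0.0712] [ 0.4347 -0.2344  0.064 ] [ 0.4527 -0.2166  0.073 ]
seated [0.504 0.229 0.131] [0.542 0.321 0.192]
```

```bash
python3 -m handwheel '[{"x":-0.3,"y":0.1,"z":0,"ax":0,"ay":0,"az":0,"jaw":8.7},{"x":0,"y":0,"z":-3,"ax":0,"ay":0,"az":0,"jaw":8.7},{"x":0,"y":0,"z":-3,"ax":0,"ay":0,"az":0,"jaw":8.7},{"x":0,"y":0,"z":-3,"ax":0,"ay":0,"az":0,"jaw":8.7},{"x":0,"y":0,"z":-2,"ax":0,"ay":0,"az":0,"jaw":8.7},{"x":0,"y":0,"z":-1.7,"ax":0,"ay":0,"az":0,"jaw":8.7},{"x":0,"y":0,"z":0,"ax":0,"ay":0,"az":0,"jaw":2.5},{"x":0,"y":0,"z":0,"ax":0,"ay":0,"az":0,"jaw":2.5},{"x":0,"y":0,"z":0,"ax":0,"ay":0,"az":0,"jaw":2.5},{"x":0,"y":0,"z":0,"ax":0,"ay":0,"az":0,"jaw":2.5}]' 20;  python3 -m handwheel '[{"x":0,"y":0,"z":0,"ax":0,"ay":0,"az":0,"jaw":2.5},{"x":0,"y":0,"z":0,"ax":0,"ay":0,"az":0,"jaw":2.5},{"x":0,"y":0,"z":0,"ax":0,"ay":0,"az":0,"jaw":2.5},{"x":0,"y":0,"z":0,"ax":0,"ay":0,"az":0,"jaw":2.5}]'
```

```text
time: 28.8
position: [0.4446, -0.2277, 0.004]
eef_rot: [1.045, 2.96, 0.001]
contact_force: [0.1, 0.5, -0.7]
grip_width: 0.0626
grasp_force: 0.0
time: 29.2
position: [0.4435, -0.2275, 0.0028]
eef_rot: [1.046, 2.962, 0.0]
contact_force: [0.4, -0.1, -0.6]
grip_width: 0.0324
grasp_force: 19.8
```

```bash
python3 -m handwheel '[{"x":0,"y":0,"z":3,"ax":0,"ay":0,"az":0,"jaw":2.5},{"x":0,"y":0,"z":5,"ax":0,"ay":0,"az":0,"jaw":2.5},{"x":0,"y":0,"z":5,"ax":0,"ay":0,"az":0,"jaw":2.5},{"x":0,"y":0,"z":5,"ax":0,"ay":0,"az":0,"jaw":2.5},{"x":0,"y":1,"z":4.7,"ax":0,"ay":0,"az":-3,"jaw":2.5},{"x":1,"y":4.5,"z":0,"ax":0,"ay":0,"az":-4,"jaw":2.5},{"x":1,"y":4.7,"z":0,"ax":0,"ay":0,"az":-4,"jaw":2.5},{"x":1,"y":4.7,"z":0,"ax":0,"ay":0,"az":-4,"jaw":2.5},{"x":1,"y":4.7,"z":0,"ax":0,"ay":0,"az":-4,"jaw":2.5},{"x":1,"y":4.7,"z":0,"ax":0,"ay":0,"az":-4,"jaw":2.5}]' && python3 -m handwheel '[{"x":1,"y":4.7,"z":0,"ax":0,"ay":0,"az":-6,"jaw":2.5},{"x":1,"y":4.7,"z":0,"ax":0,"ay":0,"az":-6,"jaw":2.5},{"x":1,"y":4,"z":0,"ax":0,"ay":0,"az":-6,"jaw":2.5},{"x":0.9,"y":2.5,"z":0,"ax":0,"ay":0,"az":-4,"jaw":2.5},{"x":0,"y":1.6,"z":0,"ax":0,"ay":0,"az":0,"jaw":2.5},{"x":0,"y":0,"z":0,"ax":0,"ay":0,"az":0,"jaw":2.5},{"x":0,"y":0,"z":0,"ax":0,"ay":0,"az":0,"jaw":2.5}]'; python3 -c "
from h import *
say()
im,d,m=shot('scene'); i2,_,_=shot('wrist');say()
a=cv2.resize(im[80:210,220:360],(430,400),interpolation=2); b=cv2.resize(i2[60:300,140:400],(433,400)); cv2.imwrite('pics/m15.png',np.hstack([a,b])[:, :800])"
```

```text
time: 30.2
position: [0.4934, 0.0172, 0.2298]
eef_rot: [-1.62, -2.692, -0.001]
contact_force: [0.6, -0.1, 0.0]
grip_width: 0.033
grasp_force: 19.8
time: 30.9
position: [0.5323, 0.1886, 0.2297]
eef_rot: [2.1, 2.336, -0.002]
contact_force: [-0.6, 0.3, -0.1]
grip_width: 0.0326
grasp_force: 19.8
t 30.9 tcp [0.5323 0.1886 0.2297] z [-0.    -0.001 -1.   ] yaw of closing 6.1 w 0.0326 f [-0.6  0.3 -0.1] j [-0.88  0.13  0.55  1.63 -0.07  1.41 -0.22]
t 31.0 tcp [0.5326 0.188  0.2301] z [ 0. -0. -1.] yaw of closing 6.0 w 0.0326 f [0.3 0.2 0. ] j [-0.88  0.13  0.55  1.63 -0.07  1.41 -0.22]
```

View pics/m15.png

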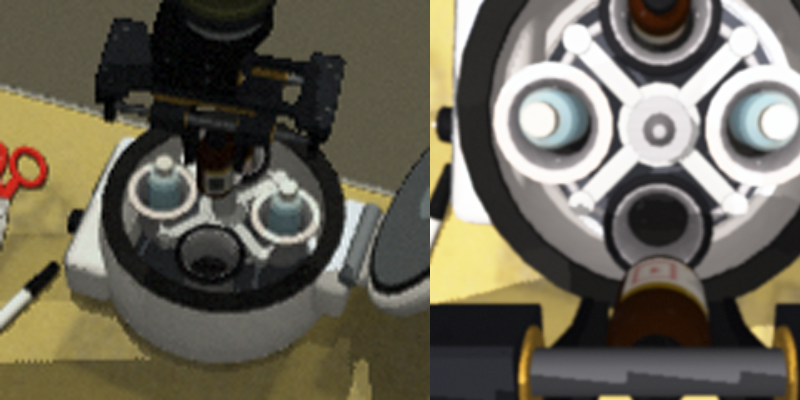

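Three are seated. The second bottle (crop column 659) lines up with the near black bucket (656). Descending.

```bash
python3 -m handwheel '[{"x":0,"y":0.2,"z":-2,"ax":0,"ay":0,"az":0,"jaw":2.5},{"x":0,"y":0,"z":-3,"ax":0,"ay":0,"az":0,"jaw":2.5},{"x":0,"y":0,"z":-3,"ax":0,"ay":0,"az":0,"jaw":2.5},{"x":0,"y":0,"z":-2,"ax":0,"ay":0,"az":0,"jaw":2.5},{"x":0,"y":0,"z":-1,"ax":0,"ay":0,"az":0,"jaw":2.5},{"x":0,"y":0,"z":-0.6,"ax":0,"ay":0,"az":0,"jaw":2.5},{"x":0,"y":0,"z":-0.6,"ax":0,"ay":0,"az":0,"jaw":2.5},{"x":0,"y":0,"z":-0.6,"ax":0,"ay":0,"az":0,"jaw":2.5},{"x":0,"y":0,"z":0,"ax":0,"ay":0,"az":0,"jaw":2.5}]' && python3 -m handwheel '[{"x":0,"y":0,"z":-0.3,"ax":0,"ay":0,"az":0,"jaw":2.5},{"x":0,"y":0,"z":-0.3,"ax":0,"ay":0,"az":0,"jaw":2.5},{"x":0,"y":0,"z":-0.3,"ax":0,"ay":0,"az":0,"jaw":2.5},{"x":0,"y":0,"z":-0.2,"ax":0,"ay":0,"az":0,"jaw":2.5},{"x":0,"y":0,"z":-0.1,"ax":0,"ay":0,"az":0,"jaw":2.5},{"x":0,"y":0,"z":0,"ax":0,"ay":0,"az":0,"jaw":2.5}]';python3 -m handwheel '[{"x":0,"y":0,"z":-0.2,"ax":0,"ay":0,"az":0,"jaw":2.5},{"x":0,"y":0,"z":0,"ax":0,"ay":0,"az":0,"jaw":2.5}]'
```

```text
time: 31.9
position: [0.5324, 0.1923, 0.1016]
eef_rot: [-2.1, -2.336, 0.0]
contact_force: [0.0, -0.2, -0.2]
grip_width: 0.0327
grasp_force: 19.8
time: 32.5
position: [0.5323, 0.1925, 0.0895]
eef_rot: [-2.1, -2.337, 0.0]
contact_force: [-0.3, -0.1, -0.7]
grip_width: 0.0322
grasp_force: 19.8
time: 32.7
position: [0.5326, 0.1925, 0.0884]
eef_rot: [-2.1, -2.336, -0.001]
contact_force: [-1.9, -0.7, 4.5]
grip_width: 0.0325
grasp_force: 22.2
```

```bash
python3 -m handwheel '[{"x":0,"y":0,"z":0,"ax":0,"ay":0,"az":0,"jaw":5},{"x":0,"y":0,"z":0,"ax":0,"ay":0,"az":0,"jaw":5},{"x":0,"y":0,"z":0,"ax":0,"ay":0,"az":0,"jaw":5},{"x":0,"y":0,"z":0,"ax":0,"ay":0,"az":0,"jaw":5},{"x":0,"y":0,"z":3,"ax":0,"ay":0,"az":0,"jaw":5},{"x":0,"y":0,"z":5,"ax":0,"ay":0,"az":0,"jaw":5},{"x":0,"y":0,"z":5,"ax":0,"ay":0,"az":0,"jaw":5},{"x":0,"y":-2,"z":4,"ax":0,"ay":0,"az":0,"jaw":7},{"x":0,"y":-3,"z":0,"ax":0,"ay":0,"az":0,"jaw":8.7},{"x":0,"y":0,"z":0,"ax":0,"ay":0,"az":0,"jaw":8.7}]' && python3 -m handwheel '[{"x":0,"y":0,"z":0,"ax":0,"ay":0,"az":0,"jaw":8.7},{"x":0,"y":0,"z":0,"ax":0,"ay":0,"az":0,"jaw":8.7}]'; python3 -c "
from h import *
im,d,m=shot('wrist','w16.png'); W=cloud(d,m); say(); 
w=W.reshape(-1,3)
for n,c,a,b in(('W2',(.586,.2585),.15,.18),('W1',(.4665,.245),.15,.18),('K+',(.519,.312),.148,.18),('K-',(.5325,.192),.148,.18),('nose',(.5265,.251),.174,.2),('shoulder',(.5265,.251),.16,.2)):
    k=(w[:,2]>a)&(w[:,2]<b)&(np.hypot(w[:,0]-c[0],w[:,1]-c[1])<.022)
    if k.sum(): print(n,k.sum(),np.median(w[k],0).round(4),w[k].min(0).round(4),w[k].max(0).round(4), ((w[k].min(0)+w[k].max(0))/2).round(4))
cv2.imwrite('pics/c16.png',im[:300])
s,d,m=shot('scene'); W=cloud(d,m); w=W[220:300,200:290].reshape(-1,3); k=(w[:,2]>.022)&(w[:,2]<.06); print('knob',w[k].min(0).round(4),w[k].max(0).round(4))
cv2.imwrite('pics/c16.png',np.hstack([cv2.resize(im[:300,100:460],(480,400)),cv2.resize(s[80:210,240:345],(320,400))]))"
```

```text
time: 33.7
position: [0.5335, 0.1374, 0.2591]
eef_rot: [2.106, 2.328, 0.001]
contact_force: [-0.1, -1.3, -0.6]
grip_width: 0.0667
grasp_force: 0.0
time: 33.9
position: [0.5316, 0.1436, 0.2566]
eef_rot: [-2.097, -2.337, 0.003]
contact_force: [-0.2, -0.1, -0.6]
grip_width: 0.0816
grasp_force: 0.0
t 33.95 tcp [0.5316 0.1437 0.2566] z [-0.002 -0.001 -1.   ] yaw of closing 6.2 w 0.0834 f [-0.3 -1.2  0.6] j [-0.85  0.08  0.58  1.61 -0.05  1.46 -0.16]
W2 376 [0.5837 0.2581 0.1591] [0.5759 0.2498 0.1504] [0.593  0.2672 0.1617] [0.5844 0.2585 0.156 ]
W1 373 [0.4671 0.2472 0.1592] [0.4582 0.2388 0.1501] [0.4751 0.2561 0.1621] [0.4667 0.2474 0.1561]
K+ 332 [0.5198 0.3089 0.1561] [0.5106 0.3031 0.148 ] [0.5285 0.3153 0.1589] [0.5195 0.3092 0.1534]
K- 296 [0.5326 0.1932 0.1563] [0.5239 0.1843 0.149 ] [0.5411 0.2017 0.1587] [0.5325 0.193  0.1538]
nose 263 [0.5259 0.2483 0.1816] [0.519  0.2421 0.174 ] [0.5333 0.2568 0.1896] [0.5261 0.2495 0.1818]
shoulder 1151 [0.5259 0.2484 0.1668] [0.5104 0.2338 0.1603] [0.5415 0.2648 0.1896] [0.526  0.2493 0.1749]
knob [ 0.4953 -0.1147  0.0228] [ 0.5239 -0.0844  0.0444]
```

View pics/c16.png

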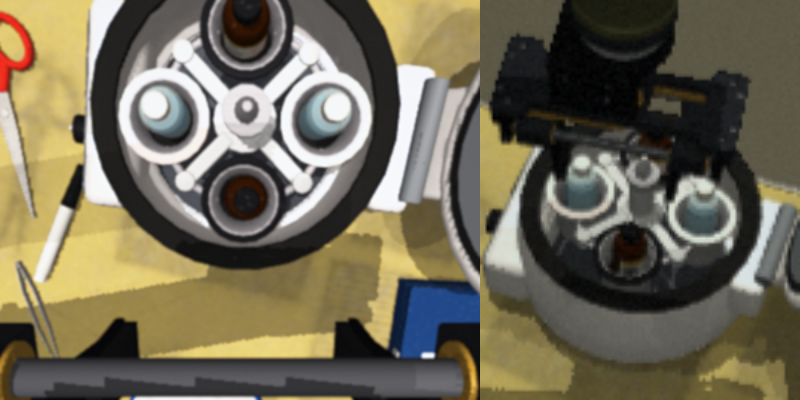

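All four stand upright on their floors: cap tops are 0.160 for the vials and 0.157 for the bottles, as expected. On to the lid, with the same yaw so that any wrist-camera bias cancels.

```bash
python3 -m handwheel '[{"x":-0.2,"y":-4.5,"z":0,"ax":0,"ay":0,"az":0,"jaw":8.7},{"x":-0.5,"y":-4.5,"z":0,"ax":0,"ay":0,"az":0,"jaw":8.7},{"x":-0.5,"y":-4.5,"z":-1.5,"ax":0,"ay":0,"az":0,"jaw":8.7},{"x":-0.5,"y":-4.2,"z":-2.5,"ax":0,"ay":0,"az":0,"jaw":8.7},{"x":-0.4,"y":-4,"z":-3,"ax":0,"ay":0,"az":0,"jaw":8.7},{"x":0,"y":-2.5,"z":-4,"ax":0,"ay":0,"az":0,"jaw":8.7},{"x":0,"y":0,"z":-2.5,"ax":0,"ay":0,"az":0,"jaw":8.7},{"x":0,"y":0,"z":0,"ax":0,"ay":0,"az":0,"jaw":8.7},{"x":0,"y":0,"z":0,"ax":0,"ay":0,"az":0,"jaw":8.7}]';python3 -c "
from h import *
im,d,m=shot('wrist','w17.png'); W=cloud(d,m); say(); say()
w=W.reshape(-1,3)
for a,b in((.03,.05),(.005,.02)):
    k=(w[:,2]>a)&(w[:,2]<b)&(np.hypot(w[:,0]-.51,w[:,1]+.1)<(.03 if a>.02 else .1))
    print(k.sum(),np.median(w[k],0).round(4),w[k].min(0).round(4),w[k].max(0).round(4),((w[k].min(0)+w[k].max(0))/2).round(4))
"
```

```text
time: 34.9
position: [0.5117, -0.0985, 0.123]
eef_rot: [-2.098, -2.338, 0.001]
contact_force: [0.9, 0.2, 0.6]
grip_width: 0.0871
grasp_force: 0.0
t 34.95 tcp [ 0.5125 -0.0984  0.1239] z [ 0.001 -0.    -1.   ] yaw of closing 6.2 w 0.0872 f [ 1.5  0.2 -0.3] j [-0.6   0.1   0.79  1.88 -0.08  1.19  0.32]
t 34.95 tcp [ 0.5125 -0.0984  0.1239] z [ 0.001 -0.    -1.   ] yaw of closing 6.2 w 0.0872 f [ 1.5  0.2 -0.3] j [-0.6   0.1   0.79  1.88 -0.08  1.19  0.32]
764 [ 0.5077 -0.0976  0.0385] [ 0.4939 -0.113   0.03  ] [ 0.5218 -0.0844  0.041 ] [ 0.5079 -0.0987  0.0355]
22336 [ 0.5062 -0.0886  0.0105] [ 0.4204 -0.1792  0.0072] [ 0.5962 -0.0108  0.0195] [ 0.5083 -0.095   0.0134]
```

```bash
python3 -m handwheel '[{"x":-0.3,"y":0,"z":-3,"ax":0,"ay":0,"az":0,"jaw":8},{"x":0,"y":0,"z":-4,"ax":0,"ay":0,"az":0,"jaw":7},{"x":0,"y":0,"z":-3,"ax":0,"ay":0,"az":0,"jaw":6},{"x":0,"y":0,"z":-2.2,"ax":0,"ay":0,"az":0,"jaw":6},{"x":0,"y":0,"z":-1,"ax":0,"ay":0,"az":0,"jaw":6},{"x":0,"y":0,"z":-0.6,"ax":0,"ay":0,"az":0,"jaw":6},{"x":0,"y":0,"z":-0.4,"ax":0,"ay":0,"az":0,"jaw":6},{"x":0,"y":0,"z":-0.2,"ax":0,"ay":0,"az":0,"jaw":6},{"x":0,"y":0,"z":0,"ax":0,"ay":0,"az":0,"jaw":6}]';python3 -m handwheel '[{"x":0,"y":0,"z":0,"ax":0,"ay":0,"az":0,"jaw":2},{"x":0,"y":0,"z":0,"ax":0,"ay":0,"az":0,"jaw":2},{"x":0,"y":0,"z":0,"ax":0,"ay":0,"az":0,"jaw":2},{"x":0,"y":0,"z":0,"ax":0,"ay":0,"az":0,"jaw":2},{"x":0,"y":0,"z":0,"ax":0,"ay":0,"az":0,"jaw":2},{"x":0,"y":0,"z":0,"ax":0,"ay":0,"az":0,"jaw":2}]' 40
```

```text
time: 35.85
position: [0.5092, -0.0994, -0.0204]
eef_rot: [2.099, 2.336, 0.002]
contact_force: [-0.3, -0.2, -0.5]
grip_width: 0.0599
grasp_force: 0.0
time: 36.45
position: [0.5082, -0.0994, -0.0213]
eef_rot: [-2.1, -2.336, 0.0]
contact_force: [0.7, -0.4, -1.2]
grip_width: 0.0283
grasp_force: 37.2
```

```bash
python3 -m handwheel '[{"x":0,"y":0,"z":2,"ax":0,"ay":0,"az":0,"jaw":2},{"x":0,"y":0,"z":4,"ax":0,"ay":0,"az":0,"jaw":2},{"x":0,"y":0,"z":5,"ax":0,"ay":0,"az":0,"jaw":2},{"x":0,"y":0,"z":5,"ax":0,"ay":0,"az":0,"jaw":2},{"x":0,"y":0,"z":5,"ax":0,"ay":0,"az":0,"jaw":2},{"x":0,"y":1,"z":2.2,"ax":0,"ay":0,"az":0,"jaw":2},{"x":0.2,"y":2.5,"z":0,"ax":0,"ay":0,"az":0,"jaw":2},{"x":0.2,"y":4,"z":0,"ax":0,"ay":0,"az":0,"jaw":2},{"x":0.2,"y":4,"z":0,"ax":0,"ay":0,"az":0,"jaw":2},{"x":0.2,"y":4,"z":0,"ax":0,"ay":0,"az":0,"jaw":2}]'; python3 -m handwheel '[{"x":0.2,"y":4,"z":0,"ax":0,"ay":0,"az":0,"jaw":2},{"x":0.2,"y":4,"z":0,"ax":0,"ay":0,"az":0,"jaw":2},{"x":0.2,"y":4,"z":0,"ax":0,"ay":0,"az":0,"jaw":2},{"x":0.2,"y":3.5,"z":0,"ax":0,"ay":0,"az":0,"jaw":2},{"x":0.2,"y":2.5,"z":0,"ax":0,"ay":0,"az":0,"jaw":2},{"x":0,"y":1.3,"z":0,"ax":0,"ay":0,"az":0,"jaw":2},{"x":0,"y":0,"z":0,"ax":0,"ay":0,"az":0,"jaw":2},{"x":0,"y":0,"z":0,"ax":0,"ay":0,"az":0,"jaw":2}]'; python3 -c "
from h import *
im,d,m=shot('side'); say(); W=cloud(d,m); w=W[80:240,150:330].reshape(-1,3); p=get_state()['position']
k=(abs(w[:,2]-p[2]-.03)<.03)&(np.hypot(w[:,0]-p[0],w[:,1]-p[1])<.095)
q=w[k]; A=np.c_[q[:,:2]-p[:2],np.ones(len(q))]; 
import numpy as np
for i in range(5):
    c=np.linalg.lstsq(A,q[:,2],rcond=None)[0]; r=abs(A@c-q[:,2]); g=r<max(.003,np.percentile(r,70)); A,q=A[g],q[g]
print('plane',len(q),c.round(4)); cv2.imwrite('pics/s18.png',im)"
```

```text
time: 37.45
position: [0.516, 0.0568, 0.2106]
eef_rot: [-2.101, -2.335, -0.0]
contact_force: [0.7, -0.1, -2.3]
grip_width: 0.0284
grasp_force: 37.1
time: 38.25
position: [0.5269, 0.2463, 0.2108]
eef_rot: [2.102, 2.333, -0.002]
contact_force: [0.8, -0.5, -1.9]
grip_width: 0.0287
grasp_force: 37.1
t 38.3 tcp [0.5271 0.2459 0.211 ] z [ 0.    -0.001 -1.   ] yaw of closing 5.9 w 0.0282 f [-0.1 -1.2 -2.2] j [-0.95  0.17  0.53  1.61 -0.09  1.38 -0.3 ]
plane 1214 [0.0044 0.006  0.2431]
```

View pics/s18.png

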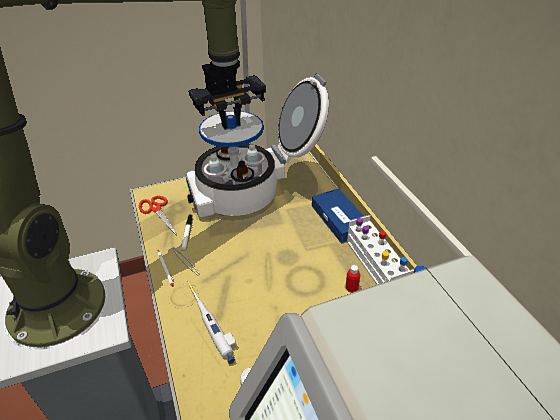

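Side view: the lid at (230,128) hangs level over the rotor. Going down.

```bash
python3 -m handwheel '[{"x":0,"y":0,"z":0,"ax":0,"ay":0,"az":0,"jaw":2},{"x":0,"y":0,"z":-1.5,"ax":0,"ay":0,"az":0,"jaw":2},{"x":0,"y":0,"z":-1.5,"ax":0,"ay":0,"az":0,"jaw":2},{"x":0,"y":0,"z":-1,"ax":0,"ay":0,"az":0,"jaw":2},{"x":0,"y":0,"z":-0.4,"ax":0,"ay":0,"az":0,"jaw":2},{"x":0,"y":0,"z":0,"ax":0,"ay":0,"az":0,"jaw":2}]'; python3 -m handwheel '[{"x":0,"y":0,"z":-0.3,"ax":0,"ay":0,"az":0,"jaw":2},{"x":0,"y":0,"z":-0.3,"ax":0,"ay":0,"az":0,"jaw":2},{"x":0,"y":0,"z":-0.3,"ax":0,"ay":0,"az":0,"jaw":2},{"x":0,"y":0,"z":0,"ax":0,"ay":0,"az":0,"jaw":2}]';python3 -m handwheel '[{"x":0,"y":0,"z":-0.3,"ax":0,"ay":0,"az":0,"jaw":2},{"x":0,"y":0,"z":-0.3,"ax":0,"ay":0,"az":0,"jaw":2},{"x":0,"y":0,"z":0,"ax":0,"ay":0,"az":0,"jaw":2}]'
```

```text
time: 38.9
position: [0.5258, 0.2482, 0.1657]
eef_rot: [-2.1, -2.336, 0.003]
contact_force: [0.1, 0.2, -0.4]
grip_width: 0.0285
grasp_force: 37.1
time: 39.3
position: [0.5262, 0.2485, 0.1575]
eef_rot: [-2.1, -2.336, 0.001]
contact_force: [0.8, 0.2, -2.2]
grip_width: 0.0282
grasp_force: 37.1
time: 39.6
position: [0.5261, 0.2484, 0.1513]
eef_rot: [-2.1, -2.336, 0.001]
contact_force: [-0.1, -0.8, -3.0]
grip_width: 0.0288
grasp_force: 37.1
```

No lateral force, so the nose is in the hole. Continuing down.

```bash
python3 -m handwheel '[{"x":0,"y":0,"z":-0.3,"ax":0,"ay":0,"az":0,"jaw":2},{"x":0,"y":0,"z":-0.3,"ax":0,"ay":0,"az":0,"jaw":2},{"x":0,"y":0,"z":-0.2,"ax":0,"ay":0,"az":0,"jaw":2},{"x":0,"y":0,"z":0,"ax":0,"ay":0,"az":0,"jaw":2}]'; python3 -m handwheel '[{"x":0,"y":0,"z":-0.2,"ax":0,"ay":0,"az":0,"jaw":2},{"x":0,"y":0,"z":0,"ax":0,"ay":0,"az":0,"jaw":2}]';python3 -m handwheel '[{"x":0,"y":0,"z":-0.1,"ax":0,"ay":0,"az":0,"jaw":2},{"x":0,"y":0,"z":0,"ax":0,"ay":0,"az":0,"jaw":2}]'
```

```text
time: 40.0
position: [0.5262, 0.2484, 0.1434]
eef_rot: [-2.1, -2.336, 0.001]
contact_force: [-0.3, 1.2, -1.9]
grip_width: 0.0286
grasp_force: 37.1
time: 40.2
position: [0.5264, 0.2485, 0.1417]
eef_rot: [-2.1, -2.336, 0.0]
contact_force: [-0.4, -0.5, -2.0]
grip_width: 0.0282
grasp_force: 37.1
time: 40.4
position: [0.5264, 0.2485, 0.1408]
eef_rot: [2.1, 2.336, -0.0]
contact_force: [-0.3, 0.3, -2.6]
grip_width: 0.0284
grasp_force: 37.1
```

```bash
python3 -m handwheel '[{"x":0,"y":0,"z":-0.1,"ax":0,"ay":0,"az":0,"jaw":2},{"x":0,"y":0,"z":0,"ax":0,"ay":0,"az":0,"jaw":2}]';python3 -m handwheel '[{"x":0,"y":0,"z":-0.1,"ax":0,"ay":0,"az":0,"jaw":2},{"x":0,"y":0,"z":0,"ax":0,"ay":0,"az":0,"jaw":2}]'
```

```text
time: 40.6
position: [0.5264, 0.2486, 0.1398]
eef_rot: [-2.1, -2.336, 0.0]
contact_force: [0.2, 0.5, -2.4]
grip_width: 0.0287
grasp_force: 37.1
time: 40.8
position: [0.5265, 0.2486, 0.1396]
eef_rot: [-2.1, -2.336, -0.001]
contact_force: [-2.3, -0.7, 4.1]
grip_width: 0.0287
grasp_force: 38.1
```

Contact came at the expected height (0.1396 against 0.1397), so the lid is on the shoulder. I'll release, rise and check.

```bash
python3 -m handwheel '[{"x":0,"y":0,"z":0,"ax":0,"ay":0,"az":0,"jaw":6},{"x":0,"y":0,"z":0,"ax":0,"ay":0,"az":0,"jaw":6},{"x":0,"y":0,"z":0,"ax":0,"ay":0,"az":0,"jaw":6},{"x":0,"y":0,"z":0,"ax":0,"ay":0,"az":0,"jaw":6},{"x":0,"y":0,"z":2,"ax":0,"ay":0,"az":0,"jaw":6},{"x":0,"y":0,"z":4,"ax":0,"ay":0,"az":0,"jaw":6},{"x":0,"y":0,"z":5,"ax":0,"ay":0,"az":0,"jaw":6},{"x":0,"y":-3,"z":1,"ax":0,"ay":0,"az":0,"jaw":6},{"x":0,"y":-4,"z":0,"ax":0,"ay":0,"az":0,"jaw":6},{"x":0,"y":-4,"z":0,"ax":0,"ay":0,"az":0,"jaw":6}]'; python3 -m handwheel '[{"x":0,"y":0,"z":0,"ax":0,"ay":0,"az":0,"jaw":6},{"x":0,"y":0,"z":0,"ax":0,"ay":0,"az":0,"jaw":6},{"x":0,"y":0,"z":0,"ax":0,"ay":0,"az":0,"jaw":6}]'; python3 -c "
from h import *
im,d,m=shot('wrist','w19.png'); W=cloud(d,m); w=W[:235].reshape(-1,3)
k=(w[:,2]>.19)&(w[:,2]<.22)&(np.hypot(w[:,0]-.5265,w[:,1]-.249)<.02); print('knob',w[k].min(0).round(4),w[k].max(0).round(4),((w[k].min(0)+w[k].max(0))/2).round(4))
r=np.hypot(w[:,0]-.5265,w[:,1]-.249); k=(abs(w[:,2]-.17)<.02)&(r<.085)&(r>.03); q=w[k]
c=np.linalg.lstsq(np.c_[q[:,:2]-[.5265,.249],np.ones(len(q))],q[:,2],rcond=None)[0]; print('plane',len(q),c.round(4)); say()
s,_,_=shot('side'); cv2.imwrite('pics/f.png',np.hstack([cv2.resize(im[:300,60:500],(440,300)),cv2.resize(s[80:230,160:340],(360,300))]))"
```

```text
time: 41.8
position: [0.526, 0.1377, 0.2587]
eef_rot: [-2.098, -2.338, 0.001]
contact_force: [0.7, -0.8, -1.1]
grip_width: 0.0599
grasp_force: 0.0
time: 42.1
position: [0.5258, 0.1399, 0.2582]
eef_rot: [-2.097, -2.337, 0.001]
contact_force: [-1.0, 1.0, -0.2]
grip_width: 0.0599
grasp_force: 0.0
knob [0.5116 0.2347 0.1901] [0.54   0.2629 0.2024] [0.5258 0.2488 0.1962]
plane 26687 [1.000e-04 0.000e+00 1.715e-01]
t 42.15 tcp [0.5259 0.1402 0.2583] z [-0.001 -0.    -1.   ] yaw of closing 6.2 w 0.0602 f [-0.1  1.1 -0.1] j [-0.87  0.07  0.6   1.63 -0.04  1.46 -0.16]
```

View pics/f.png

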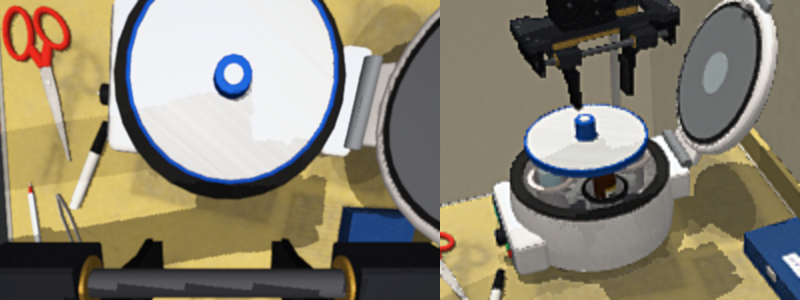

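The lid is level (plane tilt ~0.0001), centred at (0.5258, 0.2488) and fully down, with the gripper clear of it.

```bash
python3 -c "
from station import job_done
print(job_done())"
```

```text
the job is handed in; nothing more can be done
None
```

The job is handed in at about 42 s: both clear vials are in the white-collared buckets, both brown bottles are in the black-collared ones, and the lid sits level and fully down on the spindle; the verdict was not returned to me.

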